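# Feed the stale bread into the soaking pan with the hand-cranked feeder

### The job

Get the bread ready for soaking: lift just the top pan off the nested pile, leaving the others as they are, and stand it on the table under the feeder's mouth, lengthways across it, to catch the bread. Lay every piece of bread from the wooden tray in the trough between pusher and mouth. Only when all lie there, turn the crank five full turns clockwise at a steady speed, never faster than half a turn a second and without lunging through the heavy part of each turn, so that all the bread ends in the pan; leave the pan there, and bowl, mug and spoon undisturbed.

Things in the scene. Friction and masses are not known exactly. Their poses are not given: they have to be found in the camera images.
- feeder: Hand-cranked bread feeder, fixed: straight open steel trough on legs, mouth at one end, white gear housing at the other. Origin on the table below the middle of the mouth's edge; +y runs back along the trough, z up. Trough floor 92 mm above the table, 84 mm wide inside, walls 16 mm high, 5 mm thick, 250 mm long; underside at 86 mm; legs at y = 85 to 115 mm. The points of the feeder share its axes.
- feeder_mouth (a point): Middle of the mouth's edge at the level of the trough floor (feeder x = 0, y = 0, z = 92 mm); axes as the feeder's.
- feeder_pan_spot (a point): Point on the table where the pan's origin belongs, to catch the bread: 50 mm out from the mouth's edge (feeder y = -50 mm), axes as the feeder's. The pan's 200 mm length (its x) lies across the trough, along the feeder's x either way round; its rim then reaches 30 mm in under the trough.
- pusher_face (a point): Foot of the white pusher plate's front face, at trough floor level, axes as the feeder's; 232 mm from the mouth's edge at the start, level with it after five turns. Plate 78 mm wide, 12 mm thick, top 134 mm above the table. A 14 mm wide rack bar trails from it through the housing, 106 to 118 mm above the table, out of its back to feeder y = 478 mm at the start.
- crank_axis (a point): Point on the crank's upright axis at the height of the middle of the knob (165 mm above the table; feeder x = 0, y = 290 mm). The housing below: x -50 to 50, y 250 to 330 mm, top at 120 mm. At its +x side turns a grey disc with an off-centre weight, reaching x = 90 mm, top at 114 mm.
- crank_grip (a point): Middle of the crank's black upright knob, 26 mm in diameter, 50 mm high (139 to 189 mm above the table), 55 mm from the crank axis. It turns freely on its pin, so it can be held without turning the hand. The flat crank arm below it is 18 mm wide, at 128 to 136 mm.
- crank (a joint): Crank angle, rad: 0 at the start (knob towards the feeder's +x), grows clockwise seen from above, end stop at about 31.55; 5 turns = 31.4. Each turn moves the pusher 46.4 mm to the mouth. At the knob about 1 N in the light part of each turn, 7 N between, 13 N in the heavy part, a quarter turn past each whole turn, where the disc's weight is lifted. Friction holds it where it is left.
- pan_top: Steel food pan, the top one of three alike nested in each other, 200 (x) x 160 (y) x 55 mm high, 0.26 kg. Origin at the centre of its underside, z up. Its rim is a bar 10 mm wide and 18 mm high all round (37 to 55 mm above the origin), the thin walls below lean inwards. Nested pans rest rim on rim, 18 mm apart.
- pan_mid: The middle pan of the nest, same shape; stays.
- pan_low: The lowest pan of the nest, standing on the table, same shape; stays.
- bread_tray: Fixed wooden bread tray on feet, 140 (x) x 350 (y) mm; origin on the table under its centre; its board's top is 60 mm above the table, with a 12 mm lip round it.
- bowl: White bowl, 110 mm across and 55 mm high, a bystander; origin at the centre of its underside.
- mug: Blue mug, 80 mm across and 90 mm high, a bystander; origin at the centre of its underside.
- spoon: Spoon with a wooden handle lying on the table, a bystander.
- bread0: Thick piece of stale baguette, firm, 60 (x) x 34 (y) x 42 (z) mm, 50 g, on the bread tray at the start; origin at the centre of its underside, z up when it stands as at the start. Three to five such pieces are there; the others are absent.
- bread1: Thick piece of stale baguette, firm, 60 (x) x 34 (y) x 42 (z) mm, 50 g, on the bread tray at the start; origin at the centre of its underside, z up when it stands as at the start. Three to five such pieces are there; the others are absent.
- bread2: Thick piece of stale baguette, firm, 60 (x) x 34 (y) x 42 (z) mm, 50 g, on the bread tray at the start; origin at the centre of its underside, z up when it stands as at the start. Three to five such pieces are there; the others are absent.
- bread3: Thick piece of stale baguette, firm, 60 (x) x 34 (y) x 42 (z) mm, 50 g, on the bread tray at the start; origin at the centre of its underside, z up when it stands as at the start. Three to five such pieces are there; the others are absent.
- bread4: Thick piece of stale baguette, firm, 60 (x) x 34 (y) x 42 (z) mm, 50 g, on the bread tray at the start; origin at the centre of its underside, z up when it stands as at the start. Three to five such pieces are there; the others are absent.

How it is judged:
By the outcome, as a careful person would: the job done as asked, in the order asked, and still so for the second after the job is handed in, with the robot touching nothing.
Of bread0, bread1, bread2, bread3, bread4 only 3 to 5 are there at a start; the rules pass over those that are not, and their reading is None.
At some moment in a run one of bread0, bread1, bread2, bread3, bread4 may be knocked a few centimetres aside while the robot is not near it.
Once in a run the grip may slacken for a moment while it holds something.
It also fails if it takes over 210 s, if anything falls off the work surface, if the arm or the gripper's body presses on something with over 40 N, if the wrist force passes 120 N, or if a joint passes its speed limit or range.

### The arm

A 6-joint arm with a two-finger parallel gripper is mounted at the origin on the work surface. World frame = base frame: x ahead of the robot, y to its left, z up, the work surface at z = 0. Lengths are in m, angles in degrees, forces in N, time in s.
With the tool pointing down it reaches from about 0.35 to 0.875 m from the base axis. Payload 4.2 kg.
Tool frame: the origin (TCP) lies between the finger pads; the fingertips stand 11 mm ahead of it and the grasp point (between the pads) lies 8 mm behind it; z points along the fingers, y is the direction in which the jaws open and shut (so a half turn about z gives the same grasp; the last joint's range is limited). The gripper opens to 87 mm and grips with 3 to 60 N. Pads are 19 mm wide; open, the fingers measure 117 mm over their backs; the gripper's body (75 mm by 190 mm) begins 51 mm behind the grasp point.
Start: joints at [-50.214, 22.042, 0.453, 0, -68.411, -14.817], TCP at [0.264, -0.567, 0.234] pointing down, gripper open.
Joint ranges: [-179.83, 179.83], [-69.29, 118.12], [-61.27, 80.66], [-181.25, 117.63], [-171.15, -9.14], [-177.46, 177.46]. Speed limits (degrees/s): [159.86, 159.86, 180, 180, 180, 180].

### API

Orientations are given as a 3x3 rotation matrix whose columns are the frame's x, y, z axes.
In Python, from station import sense, capture, get_calibration, finish_job, search_frame, cut_out gives the robot as it stands.
- The arm moves only by the tool arm_command, never from a script. Its argument "rows" is a list of rows, each an object with "fingers": the opening in per cent of the stroke, from 0 (shut) to 100 (fully open); "travel": the shift along the tool's x, y, z in cm, a list of three; "roll": the turn about the tool's z in degrees. A call has 1 to 10 rows; each row is the pose to reach, as a shift and turn from the pose commanded when the call began, along the tool's axes at that moment; what a row does not reach only later rows make up. A row lasts 1/10 s, in which the tool goes at most 50 mm and 8.59 degrees, less where a joint would pass 70% of its speed; a pose out of reach is approached as far as the arm can. A call with a gripper value outside its range is refused whole. The fingers move at their own pace and stop on an object; the grip force is fixed at half the most. Time passes only in rows, so rows that repeat a pose let the fingers close. It gives the time, the measured TCP pose, the force and the opening at its end, in the units of the state.
- sense(): the state, without advancing time (a new reading comes with each control period).
- capture(name): name is "scene" or "top"; returns (picture, depth): 480x640x3 uint8, red, green, blue; 480x640 float32, m along the optical axis (not along the pixel's ray), 0 where there is no reading.
- get_calibration(name): a dict with "fov_y" (degrees; the focal length in pixels is half the picture's height over the tangent of half this angle, whatever the lens; pixels are square), "cx", "cy" (the principal point, pixels), "distortion" ([k1, k2, p1, p2, k3] as OpenCV has them; the pictures are not rectified), "origin" and "attitude" of the camera in the world. Camera axes: x right, y down, z forward; pixel columns grow to the right and rows downward; lengths in m; the calibration is good to about 2 mm. A picture is of the moment at which its call begins. get_calibration takes no time and is no camera call.
- finish_job(): hands the job in, once; it reports no verdict.
Trained networks look in the newest picture that a camera, given by its name, has taken for a name from the list of things; names that differ only in an ending like _2 or _b are one class to them, and where a whole thing is asked for, a point or a joint stands for the part that bears it (a point fixed in the world has none). Each returns a list of dicts, best first, with "p" (0 to 1); they miss things now and then, are a little off and sometimes report something else, mostly with a low value. They report only what shows in the picture. A call takes as long as a camera call.
- search_frame(camera, label): "position" ([x, y, z] in m, in world coordinates, good to about 4 mm: the middle of the surface that is visible of it).
- cut_out(camera, label): "mask" (480x640 bool, what is visible of it).
The state is a dict: "time_s": time; "joints": joint angles; "joint_velocities": joint speeds; "effort": joint torques, N m; "tcp_pos": TCP position; "ee_rot": TCP orientation; "wrist_force": force on the tool from outside, world axes, zero at the start; "moment": the same for the moment, N m; "gripper_width": opening from 0.0 (shut) to 1.0 (fully open).
Only numpy, scipy, OpenCV 4.12 (cv2) and the standard library are available. Lean on these libraries where they do the work, as an engineer would, in place of code of your own. Each camera call takes 0.05 s, during which the arm holds its last target. There are 200 camera calls.

## Working session

There is one attempt and no reset: what is moved stays moved. The work goes in short steps, Python scripts to look and compute and a tool call to move; the robot and the scene stay as the last step left them, time stands still between calls to the robot, and variables do not carry over. Pictures are saved under pics/ and viewed, about 12 in all and at most 16, crops included, and the job is handed in when it is done.

Besides the shell and the picture viewer there is one more tool, called after "Request:" as name(argument=value, ...), one argument or row to a line, values as JSON. arm_command: Moves the arm, as the interface text tells. Its arguments: {"type":"object","properties":{"rows":{"type":"array","items":{"type":"object","properties":{"fingers":{"type":"number"},"travel":{"type":"array","items":{"type":"number"}},"roll":{"type":"number"}}}}},"required":["rows"]}

```bash
mkdir -p pics; ls; cat > h.py <<'E'
import numpy as np, cv2
from station import *
def cal(n):
    c=get_calibration(n); f=240/np.tan(np.radians(c["fov_y"])/2)
    return c,np.array([[f,0,c["cx"]],[0,f,c["cy"]],[0,0,1.]]),np.array(c["distortion"],float),np.array(c["origin"]),np.array(c["attitude"])
def cloud(n,depth):
    c,K,D,o,R=cal(n)
    v,u=np.mgrid[0:480,0:640]
    p=cv2.undistortPoints(np.stack([u,v],-1).reshape(-1,1,2).astype(float),K,D).reshape(480,640,2)
    P=np.dstack([p*depth[...,None],depth])
    W=P@R.T+o; W[depth<=0]=np.nan
    return W
def px(n,X):
    c,K,D,o,R=cal(n)
    q=(np.atleast_2d(X)-o)@R
    return cv2.projectPoints(q,np.zeros(3),np.zeros(3),K,D)[0].reshape(-1,2)
def snap(n,f=None):
    im,d=capture(n)
    if f: cv2.imwrite(f"pics/{f}.png",im[...,::-1])
    return im,cloud(n,d)
E
python3 - <<'E'
from h import *
np.set_printoptions(precision=3,suppress=True)
for n in("scene","top"):
    im,W=snap(n,n+"0"); np.save(n+"0.npy",W); c=cal(n); print(n,c[3],c[4].tolist())
    for l in ["feeder","crank_grip","pusher_face","pan_top","pan_mid","bread_tray","bowl","mug","spoon","bread0"]:
        for r in search_frame(n,l)[:6]: print(l,round(r["p"],2),np.round(r["position"],3))
s=sense();print(s)
E
```

```text
pics
scene [1.464 1.009 1.084] [[-0.7366250095113631, 0.4031597408994012, -0.5429970706001201], [0.6761795130731174, 0.42379775061271974, -0.6026414627917672], [-0.012839838884737904, -0.8110842680594457, -0.5847883793680303]]
feeder 0.76 [0.587 0.213 0.093]
crank_grip 0.64 [0.612 0.242 0.176]
pusher_face 0.73 [0.538 0.321 0.119]
pusher_face 0.63 [0.443 0.44  0.031]
pusher_face 0.38 [ 0.51  -0.3    0.039]
pusher_face 0.22 [0.377 0.165 0.06 ]
pan_top 0.96 [ 0.457 -0.402  0.077]
pan_mid 0.71 [0.61  0.246 0.15 ]
pan_mid 0.65 [ 0.522 -0.291  0.062]
pan_mid 0.22 [0.377 0.169 0.061]
bread_tray 0.61 [ 0.46  -0.403  0.074]
bread_tray 0.55 [0.379 0.167 0.061]
bowl 0.89 [0.445 0.439 0.028]
bowl 0.56 [0.414 0.092 0.096]
mug 0.64 [0.748 0.227 0.058]
mug 0.53 [0.412 0.094 0.093]
spoon 0.61 [0.776 0.014 0.013]
bread0 0.8 [0.418 0.281 0.094]
bread0 0.71 [0.425 0.228 0.098]
bread0 0.69 [0.412 0.093 0.095]
bread0 0.56 [0.417 0.162 0.096]
top [0.345 0.032 1.358] [[0.018903738920715178, -0.981928103111373, 0.18830785691234], [-0.9998170737922236, -0.0191135071974251, 0.000701994422516705], [0.002909915
[... 306 characters left out ...]
[0.747 0.223 0.036]
spoon 0.72 [0.778 0.001 0.012]
bread0 0.94 [0.408 0.151 0.103]
bread0 0.86 [0.407 0.211 0.105]
bread0 0.72 [0.405 0.264 0.101]
bread0 0.67 [0.402 0.077 0.1  ]
{'time_s': 1.1, 'joints': array([-50.212,  22.041,   0.451,  -0.   , -68.412, -14.817]), 'joint_velocities': array([-0.07 , -0.078,  0.038, -0.071, -0.019,  0.024]), 'effort': array([  0.001, -39.048,  18.762,   4.224,   0.015,  -0.   ]), 'tcp_pos': array([ 0.264, -0.567,  0.234]), 'ee_rot': array([[-0.907, -0.422, -0.   ],
       [-0.422,  0.907,  0.   ],
       [ 0.   ,  0.   , -1.   ]]), 'wrist_force': array([-0.247, -0.78 , -0.25 ]), 'moment': array([-0.034,  0.04 , -0.029]), 'gripper_width': 1.0024971215319771}
```

View pics/top0.png

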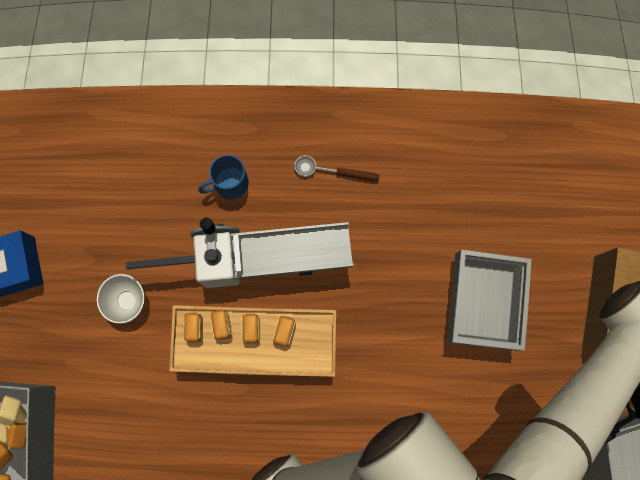

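View pics/scene0.png

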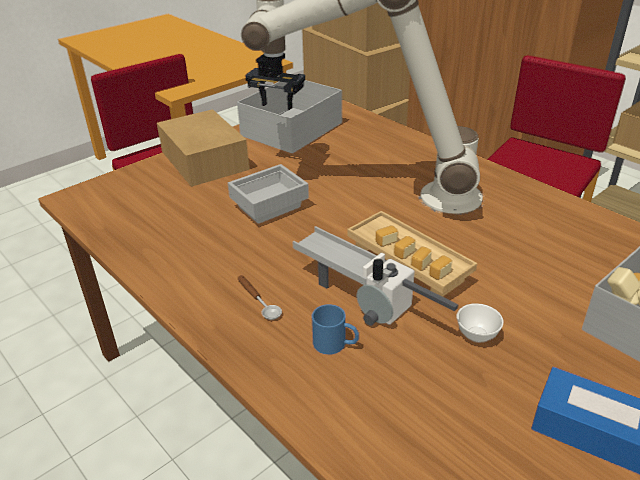

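The top view shows the pan nest at (490,300), mouth end at (352,245), housing at (213,257), knob at (207,226) and four breads on the tray around y=328. The scene view agrees: four breads, the nest at (268,190), bystanders clear of the feeder.

```bash
cat >> h.py <<'E'
def rect(W,m):
    p=W[m][:,:2]; (c,s,a)=cv2.minAreaRect((p*1000).astype(np.float32)); 
    b=cv2.boxPoints((c,s,a)); e=b[1]-b[0]; g=b[2]-b[1]
    if np.hypot(*e)<np.hypot(*g): e=g
    return np.round(c,1),np.round(sorted(s),1),round(np.degrees(np.arctan2(e[1],e[0]))%180,1),len(p)
def zone(W,x0,x1,y0,y1,z0,z1):
    with np.errstate(invalid='ignore'):
        return (W[...,0]>x0)&(W[...,0]<x1)&(W[...,1]>y0)&(W[...,1]<y1)&(W[...,2]>z0)&(W[...,2]<z1)
def comps(W,m,n=25):
    k,L,st,_=cv2.connectedComponentsWithStats(m.astype(np.uint8),connectivity=4)
    return [(rect(W,L==i),round(float(np.nanmean(W[L==i][:,2])),4)) for i in range(1,k) if st[i,4]>=n]
E
python3 - <<'E'
from h import *
for n in("scene","top"):
    W=np.load(n+"0.npy"); print(n)
    print("pan rim",comps(W,zone(W,.3,.65,-.55,-.15,.084,.1)))
    print("pan low",comps(W,zone(W,.3,.65,-.55,-.15,.03,.1)))
    print("bread",comps(W,zone(W,.3,.47,-.0,.35,.096,.115)))
    print("trough",comps(W,zone(W,.47,.68,-.1,.205,.085,.115)))
    print("floor",comps(W,zone(W,.47,.68,-.1,.205,.085,.098)))
    print("house",comps(W,zone(W,.47,.68,.15,.4,.115,.124)))
    print("plate",comps(W,zone(W,.47,.68,.1,.4,.125,.1365)))
    print("knob",comps(W,zone(W,.47,.68,.15,.4,.182,.196),5))
    print("tray",comps(W,zone(W,.28,.47,-.15,.4,.05,.078)))
    print("bowl/mug",comps(W,zone(W,.35,.55,.3,.6,.045,.06)),comps(W,zone(W,.65,.85,.15,.3,.08,.1)))
E
```

```text
scene
pan rim [((array([ 476.4, -366.1]), array([179.5, 208.1]), np.float32(172.9), 680), 0.0902)]
pan low [((array([ 476.1, -365.6]), array([181.3, 210.7]), np.float32(174.0), 2808), 0.0664)]
bread [((array([404.1,  81.7]), array([38.2, 60.2]), np.float32(164.4), 162), 0.1015), ((array([407.8, 152.5]), array([37.6, 62.6]), np.float32(0.6), 172), 0.102), ((array([413.3, 215.1]), array([37.7, 65.2]), np.float32(14.0), 191), 0.1018), ((array([407.4, 275.2]), array([37.9, 63.2]), np.float32(1.2), 202), 0.1018)]
trough [((array([573.7,  70. ]), array([103.8, 258.2]), np.float32(96.6), 2175), 0.0973)]
floor [((array([564.4,  50. ]), array([ 79.5, 220.3]), np.float32(96.3), 1237), 0.0935), ((array([618.5,  73.8]), array([ 10.2, 254.7]), np.float32(97.2), 224), 0.0923)]
house [((array([558.9, 287.4]), array([104.3, 209.1]), np.float32(78.5), 675), 0.1199), ((array([588.4, 187. ]), array([11.3, 28. ]), np.float32(160.3), 30), 0.1198), ((array([602.1, 206.3]), array([12.3, 25.2]), np.float32(43.9), 27), 0.119)]
plate [((array([534.7, 178.6]), array([13.1, 27.7]), np.float32(0.2), 29), 0.1336)
[... 1555 characters left out ...]
.8]), np.float32(96.2), 1685), 0.119)]
plate [((array([582.3, 233.9]), array([17.8, 39. ]), np.float32(8.5), 92), 0.1338), ((array([558.6, 178.9]), array([12.4, 78.1]), np.float32(6.4), 214), 0.1326)]
knob [((array([607. , 237.2]), array([22.6, 24.5]), np.float32(20.6), 117), 0.1884)]
tray [((array([452. , 393.1]), array([ 4.4, 34.5]), np.float32(165.2), 25), 0.0546), ((array([380.7, 146.5]), array([141.2, 352.8]), np.float32(89.5), 8918), 0.0612)]
bowl/mug [((array([465.2, 443.3]), array([107.3, 109.3]), np.float32(97.1), 408), 0.0523), ((array([425.2, 307.9]), array([14.2, 30.9]), np.float32(3.0), 58), 0.0577)] [((array([745.5, 214.1]), array([76.8, 77.1]), np.float32(47.4), 272), 0.0877)]
```

```bash
cat >> h.py <<'E'
def tgt(x,y,z,hd):
    """mm, deg heading of jaw axis in world -> travel cm, roll deg from measured pose"""
    s=sense(); R=np.array(s["ee_rot"]); d=R.T@(np.array([x,y,z])/1000-s["tcp_pos"])*100
    h=np.degrees(np.arctan2(R[1,1],R[0,1])); r=(h-hd+90)%180-90
    print("travel",np.round(d,2),"roll",round(r,1),"j6",round(s["joints"][5],1))
YAW=6.7; M=np.array([588.,-56.])
def F(x,y):
    a=np.radians(YAW); return M+np.array([[np.cos(a),-np.sin(a)],[np.sin(a),np.cos(a)]])@[x,y]
def st():
    s=sense(); print(s["time_s"],np.round(s["tcp_pos"]*1000,1),"hd",np.round(np.degrees(np.arctan2(s["ee_rot"][1,1],s["ee_rot"][0,1])),1),np.round(s["wrist_force"],1),round(s["gripper_width"]*87,1))
E
python3 - <<'E'
from h import *
W=np.load("top0.npy"); print(comps(W,zone(W,.3,.75,-.8,-.47,.02,.3)))
tgt(466,-440,234,83.4)
E
```

```text
[((array([ 475.3, -663.1]), array([ 70.2, 222.1]), np.float32(169.3), 2470), 0.085)]
travel [-23.67   2.94  -0.05] roll 31.6 j6 -14.8
```

Request:
arm_command(
  rows=[
    {"fingers": 100, "travel": [-4, 0.5, 0], "roll": 6},
    {"fingers": 100, "travel": [-8, 1, 0], "roll": 13},
    {"fingers": 100, "travel": [-12, 1.5, 0], "roll": 20},
    {"fingers": 100, "travel": [-16, 2, 0], "roll": 26},
    {"fingers": 100, "travel": [-20, 2.5, 0], "roll": 31.6},
    {"fingers": 100, "travel": [-23.67, 2.94, 0], "roll": 31.6},
    {"fingers": 100, "travel": [-23.67, 2.94, 4], "roll": 31.6},
    {"fingers": 100, "travel": [-23.67, 2.94, 8], "roll": 31.6},
    {"fingers": 60, "travel": [-23.67, 2.94, 11], "roll": 31.6},
    {"fingers": 60, "travel": [-23.67, 2.94, 11], "roll": 31.6},
  ],
)

```text
time_s: 2.1
tcp_pos: [0.4634, -0.4379, 0.1185]
ee_rot: [[-0.993, 0.116, -0.009], [0.116, 0.993, 0.006], [0.009, 0.005, -1.0]]
wrist_force: [-0.1, -0.9, -1.2]
gripper_width: 0.896
```

```bash
python3 - <<'E'
from h import *
st(); tgt(466,-440,88,83.4)
im,W=snap("top","t1")
cv2.imwrite("pics/t1c.png",cv2.resize(im[220:400,420:600,::-1],None,fx=3,fy=3))
print("pan rim",comps(W,zone(W,.3,.65,-.40,-.15,.084,.1)))
im,W=snap("scene","s1")
cv2.imwrite("pics/s1c.png",cv2.resize(im[130:250,180:340,::-1],None,fx=5,fy=5))
E
```

```text
2.1 [ 463.4 -437.9  118.5] hd 83.3 [-0.1 -0.9 -1.2] 78.0
travel [-0.31 -0.19  3.04] roll -0.1 j6 -67.7
pan rim [((array([ 517.9, -294.9]), array([ 46., 150.]), np.float32(156.1), 415), 0.0899)]
```

View pics/s1c.png

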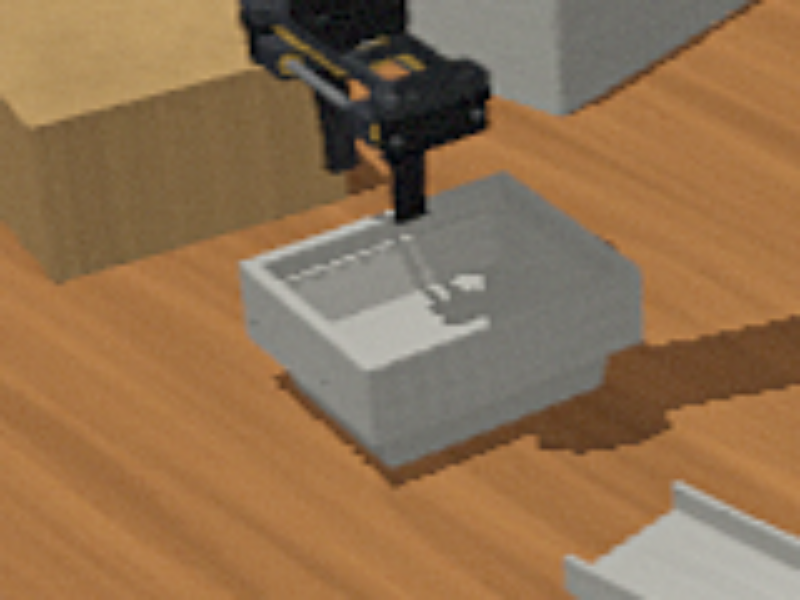

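The wrist is placed with one finger inside and one outside the rear rim, just above it. Next: descend and close.

Request:
arm_command(
  rows=[
    {"fingers": 60, "travel": [0, 0, 1.5], "roll": 0},
    {"fingers": 60, "travel": [0, 0, 3], "roll": 0},
    {"fingers": 60, "travel": [0, 0, 3.6], "roll": 0},
    {"fingers": 40, "travel": [0, 0, 3.6], "roll": 0},
    {"fingers": 30, "travel": [0, 0, 3.6], "roll": 0},
    {"fingers": 25, "travel": [0, 0, 3.6], "roll": 0},
    {"fingers": 20, "travel": [0, 0, 3.6], "roll": 0},
    {"fingers": 20, "travel": [0, 0, 3.6], "roll": 0},
  ],
)

```text
time_s: 3.0
tcp_pos: [0.4662, -0.4401, 0.0881]
ee_rot: [[-0.993, 0.115, 0.001], [0.115, 0.993, -0.0], [-0.001, -0.0, -1.0]]
wrist_force: [0.4, 1.0, 0.9]
gripper_width: 0.249
```

```bash
python3 - <<'E'
from h import *
st(); tgt(466,-440,88,83.4)
im,W=snap("scene")
cv2.imwrite("pics/s2c.png",cv2.resize(im[150:230,210:320,::-1],None,fx=7,fy=7))
E
```

```text
3.0 [ 466.2 -440.1   88.1] hd 83.4 [0.4 1.  0.9] 21.7
travel [0.02 0.01 0.01] roll -0.0 j6 -67.7
```

View pics/s2c.png

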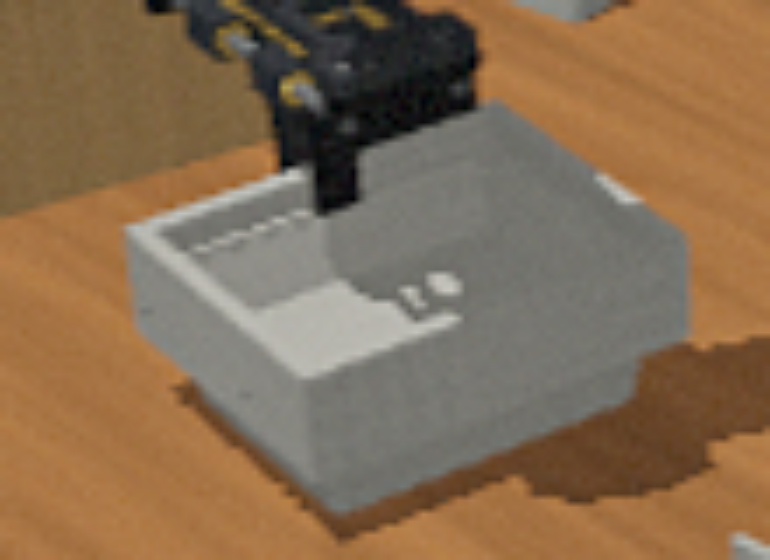

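The inner finger overlaps the rim bar. Now grip and lift gently.

Request:
arm_command(
  rows=[
    {"fingers": 14, "travel": [0, 0, 0], "roll": 0},
    {"fingers": 8, "travel": [0, 0, 0], "roll": 0},
    {"fingers": 0, "travel": [0, 0, 0], "roll": 0},
    {"fingers": 0, "travel": [0, 0, 0], "roll": 0},
    {"fingers": 0, "travel": [0, 0, 0], "roll": 0},
  ],
)

```text
time_s: 3.55
tcp_pos: [0.466, -0.44, 0.0875]
ee_rot: [[-0.993, 0.115, -0.0], [0.115, 0.993, -0.0], [0.0, -0.0, -1.0]]
wrist_force: [-0.3, -0.6, -0.2]
gripper_width: 0.112
```

Request:
arm_command(
  rows=[
    {"fingers": 0, "travel": [0, 0, -0.3], "roll": 0},
    {"fingers": 0, "travel": [0, 0, -0.8], "roll": 0},
    {"fingers": 0, "travel": [0, 0, -1.4], "roll": 0},
    {"fingers": 0, "travel": [0, 0, -2.0], "roll": 0},
    {"fingers": 0, "travel": [0, 0, -2.6], "roll": 0},
    {"fingers": 0, "travel": [0, 0, -3.2], "roll": 0},
    {"fingers": 0, "travel": [0, 0, -4], "roll": 0},
    {"fingers": 0, "travel": [0, 0, -5], "roll": 0},
    {"fingers": 0, "travel": [0, 0, -6], "roll": 0},
    {"fingers": 0, "travel": [0, 0, -6], "roll": 0},
  ],
)

```text
time_s: 4.55
tcp_pos: [0.467, -0.4407, 0.1499]
ee_rot: [[-0.993, 0.115, 0.003], [0.115, 0.993, -0.003], [-0.004, -0.002, -1.0]]
wrist_force: [0.5, 0.8, -1.4]
gripper_width: 0.111
```

```bash
python3 - <<'E'
from h import *
st()
im,W=snap("scene")
cv2.imwrite("pics/s3c.png",cv2.resize(im[110:240,180:340,::-1],None,fx=4,fy=4))
E
```

```text
4.55 [ 467.  -440.7  149.9] hd 83.4 [ 0.5  0.8 -1.4] 9.7
```

View pics/s3c.png

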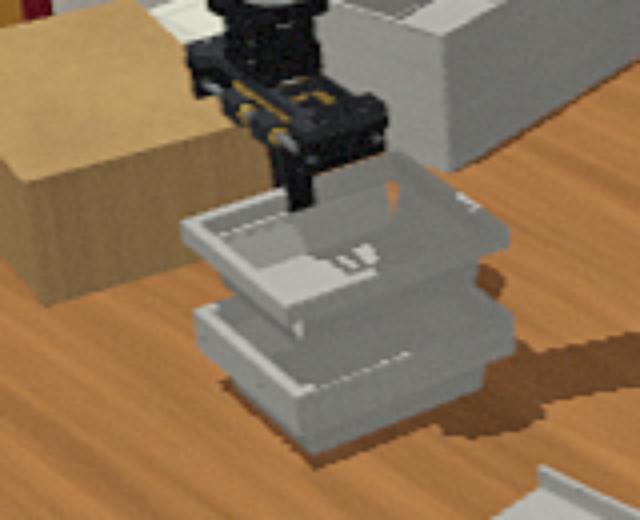

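Only the top pan is up, held level; the other two stand where they were. Next: raise a bit and go to a point in front of the mouth.

```bash
python3 - <<'E'
from h import *
a=F(0,-190);b=F(0,-125);print(a,b)
tgt(*a,165,96.7); tgt(*a,66,96.7); tgt(*b,66,96.7)
E
```

```text
[ 610.16744005 -244.70242341] [ 602.58384214 -180.14633119]
travel [-12.01  21.09  -1.61] roll -13.3 j6 -67.7
travel [-11.99  21.1    8.29] roll -13.3 j6 -67.7
travel [-10.49  27.42   8.28] roll -13.3 j6 -67.7
```

Request:
arm_command(
  rows=[
    {"fingers": 0, "travel": [0, 0, -1], "roll": 0},
    {"fingers": 0, "travel": [0, 0, -2.5], "roll": 0},
    {"fingers": 0, "travel": [-1, 2, -2.5], "roll": -1},
    {"fingers": 0, "travel": [-3, 5, -2.5], "roll": -3},
    {"fingers": 0, "travel": [-5, 9, -2.5], "roll": -6},
    {"fingers": 0, "travel": [-7.5, 13, -2.5], "roll": -9},
    {"fingers": 0, "travel": [-9.5, 17, -2.5], "roll": -11.5},
    {"fingers": 0, "travel": [-11, 19.5, -2.5], "roll": -13.3},
    {"fingers": 0, "travel": [-12, 21, -2.5], "roll": -13.3},
    {"fingers": 0, "travel": [-12, 21, -2.5], "roll": -13.3},
  ],
)

```text
time_s: 5.6
tcp_pos: [0.6109, -0.2436, 0.1726]
ee_rot: [[-0.993, -0.118, 0.0], [-0.118, 0.993, -0.0], [-0.0, -0.0, -1.0]]
wrist_force: [-0.9, -0.9, 0.1]
gripper_width: 0.098
```

```bash
python3 - <<'E'
from h import *
st()
im,W=snap("top"); z=sense()["tcp_pos"][2]
print(comps(W,zone(W,.4,.8,-.27,-.0,z-.02,z+.012)))
im,W=snap("scene","s4"); print(comps(W,zone(W,.4,.8,-.27,-.0,z-.02,z+.012)))
E
```

```text
5.6 [ 610.9 -243.6  172.6] hd 96.8 [-0.9 -0.9  0.1] 8.5
[]
[((array([ 615.2, -244.8]), array([28.2, 28.6]), np.float32(109.4), 75), 0.1736)]
```

```bash
python3 - <<'E'
import cv2
a=cv2.imread("pics/s4.png")[60:380,120:520]; cv2.imwrite("pics/s4c.png",cv2.resize(a,None,fx=1.8,fy=1.8))
E
```

```text
(no output)
```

View pics/s4c.png

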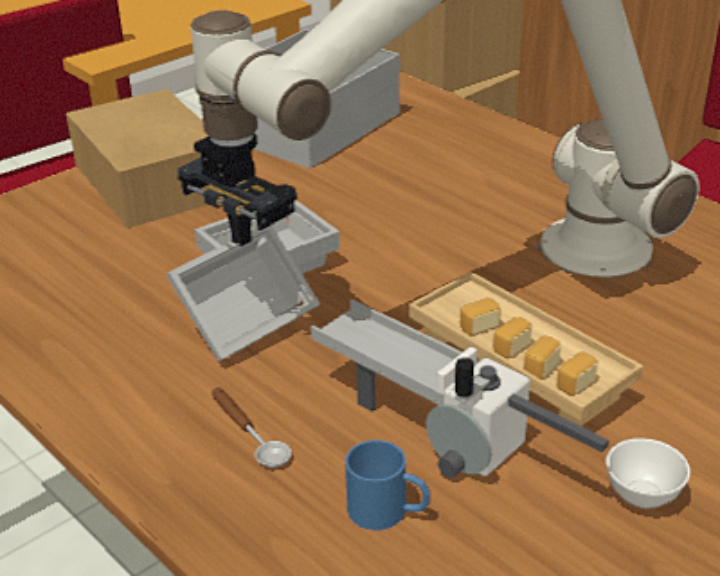

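The grip slackened in transit: the pan now hangs tilted from its rim. I'll lower it onto the clear table here until it lies flat, then grip it anew.

```bash
python3 - <<'E'
from h import *
im,W=snap("scene")
m=zone(W,.48,.78,-.28,-.07,.015,.16); p=W[m]; 
print(np.percentile(p,[0.5,99.5],axis=0).round(3),len(p))
for z in range(20,170,20):
    q=p[(p[:,2]>z/1e3)&(p[:,2]<z/1e3+.02)]; 
    if len(q): print(z,q.min(0).round(3),q.max(0).round(3))
E
```

```text
[[ 0.529 -0.28   0.015]
 [ 0.777 -0.081  0.129]] 2179
20 [ 0.535 -0.279  0.02 ] [ 0.779 -0.071  0.04 ]
40 [ 0.524 -0.28   0.04 ] [ 0.729 -0.16   0.06 ]
60 [ 0.527 -0.28   0.06 ] [ 0.729 -0.165  0.08 ]
80 [ 0.526 -0.28   0.08 ] [ 0.73  -0.191  0.1  ]
100 [ 0.526 -0.28   0.1  ] [ 0.728 -0.211  0.12 ]
120 [ 0.528 -0.279  0.12 ] [ 0.547 -0.243  0.14 ]
```

Request:
arm_command(
  rows=[
    {"fingers": 0, "travel": [0, 0, 0.5], "roll": 0},
    {"fingers": 0, "travel": [0, 0, 1], "roll": 0},
    {"fingers": 0, "travel": [0, 0, 1.5], "roll": 0},
    {"fingers": 0, "travel": [0, 0, 2], "roll": 0},
    {"fingers": 0, "travel": [0, 0, 2.5], "roll": 0},
    {"fingers": 0, "travel": [0, 0, 3], "roll": 0},
    {"fingers": 0, "travel": [0, 0, 3.5], "roll": 0},
    {"fingers": 0, "travel": [0, 0, 4], "roll": 0},
    {"fingers": 0, "travel": [0, 0, 4.5], "roll": 0},
    {"fingers": 0, "travel": [0, 0, 5], "roll": 0},
  ],
)

```text
time_s: 6.75
tcp_pos: [0.6095, -0.2452, 0.1221]
ee_rot: [[-0.993, -0.116, 0.0], [-0.116, 0.993, -0.0], [-0.0, -0.0, -1.0]]
wrist_force: [0.9, 0.3, -0.6]
gripper_width: 0.003
```

```bash
python3 - <<'E'
from h import *
st()
im,W=snap("scene","s5"); a=im[130:280,190:390,::-1]; cv2.imwrite("pics/s5c.png",cv2.resize(a,None,fx=3,fy=3))
E
```

```text
6.75 [ 609.5 -245.2  122.1] hd 96.7 [ 0.9  0.3 -0.6] 0.2
```

View pics/s5c.png

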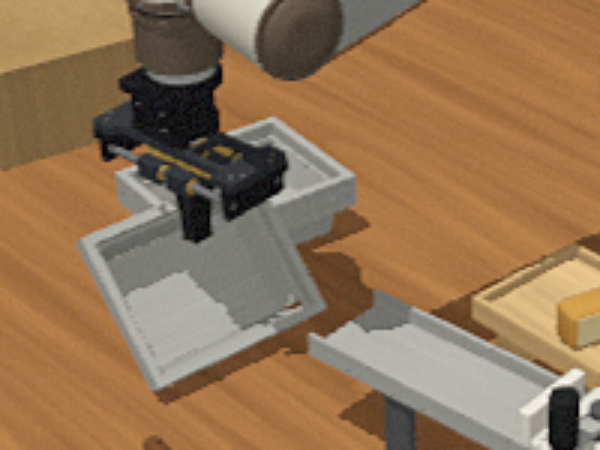

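The jaws have closed empty; the pan slipped out. Back off and let it settle.

Request:
arm_command(
  rows=[
    {"fingers": 0, "travel": [0, 0, -0.5], "roll": 0},
    {"fingers": 0, "travel": [0, 0, -2], "roll": 0},
    {"fingers": 0, "travel": [0, 0, -4], "roll": 0},
    {"fingers": 60, "travel": [0, 0, -6], "roll": 0},
    {"fingers": 60, "travel": [0, 0, -8], "roll": 0},
    {"fingers": 60, "travel": [0, 0, -8], "roll": 0},
  ],
)

```text
time_s: 7.4
tcp_pos: [0.6114, -0.2459, 0.2071]
ee_rot: [[-0.993, -0.117, 0.008], [-0.117, 0.993, -0.002], [-0.008, -0.003, -1.0]]
wrist_force: [0.4, -0.3, 0.1]
gripper_width: 0.192
```

```bash
python3 - <<'E'
from h import *
st()
im,W=snap("scene","s6"); a=im[110:290,180:400,::-1]; cv2.imwrite("pics/s6c.png",cv2.resize(a,None,fx=3,fy=3))
im,W2=snap("top","t6")
for n,w in(("s",W),("t",W2)):
  for x in ((.3,.65,-.55,-.2),(.3,.8,-.3,-.07)):
    print(n,comps(w,zone(w,*x,.03,.1)),comps(w,zone(w,*x,.066,.1)))
E
```

```text
7.4 [ 611.4 -245.9  207.1] hd 96.7 [ 0.4 -0.3  0.1] 16.7
s [((array([ 510.6, -326.2]), array([256.3, 270.9]), np.float32(173.0), 2640), 0.06)] [((array([ 427.2, -358.5]), array([106.8, 172.5]), np.float32(82.6), 294), 0.0724), ((array([ 558.3, -424.6]), array([50.6, 99.1]), np.float32(51.7), 120), 0.0722), ((array([ 569.8, -279.5]), array([ 74.4, 164.8]), np.float32(144.6), 583), 0.0801)]
s [((array([ 551.6, -232.8]), array([134.3, 345.7]), np.float32(0.0), 2043), 0.0587)] [((array([ 437. , -283.1]), array([ 30.3, 107.2]), np.float32(1.9), 124), 0.0726), ((array([ 617.1, -255.1]), array([ 95.9, 206.7]), np.float32(177.4), 583), 0.0783)]
t [((array([ 561. , -258.7]), array([ 70.2, 131.3]), np.float32(151.6), 946), 0.0553), ((array([ 473.6, -366.8]), array([163.9, 201.4]), np.float32(173.3), 2942), 0.06)] [((array([ 606.8, -286.1]), array([ 7. , 25.4]), np.float32(178.8), 25), 0.0684), ((array([ 579.9, -285.2]), array([ 6.9, 22. ]), np.float32(178.8), 26), 0.0687), ((array([ 473.6, -367.1]), array([163.9, 201.5]), np.float32(173.2), 1370), 0.0721), ((array([ 522.6, -232.5]), array([15.7, 54.3]), np.float32(87.7), 123), 0.083)]
t [((array([ 561. , -258.7]), array([ 70.2, 131.3]), np.float32(151.6), 947), 0.0553), ((array([ 451.3, -294.4]), array([ 25.2, 138.1]), np.float32(173.3), 567), 0.0641)] [((array([ 606.8, -286.1]), array([ 7. , 25.4]), np.float32(178.8), 25), 0.0684), ((array([ 579.9, -285.2]), array([ 6.9, 22. ]), np.float32(178.8), 26), 0.0687), ((array([ 522.6, -232.5]), array([15.7, 54.3]), np.float32(87.7), 123), 0.083), ((array([ 449.9, -294.1]), array([ 25.2, 135.1]), np.float32(173.5), 344), 0.0722)]
```

View pics/s6c.png

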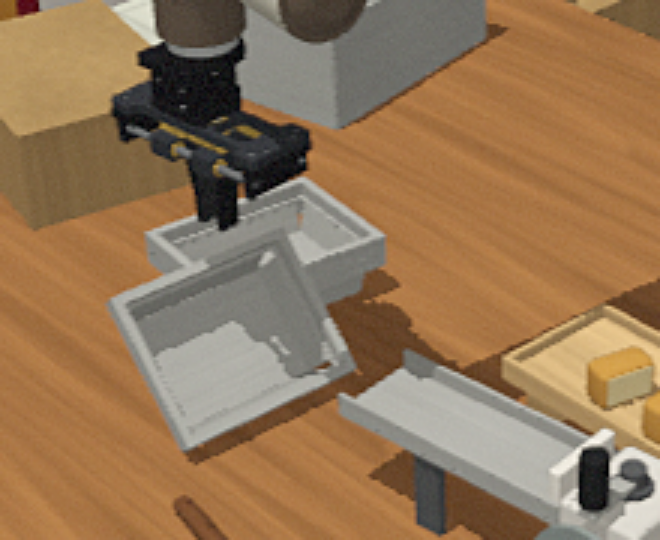

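The pan leans with its far rim on the table and its back on the nest's corner; the nest is unmoved (same rectangle as before). Measure the rim edges.

```bash
python3 - <<'E'
from h import *
im,W=snap("scene")
for n,(u,v) in dict(A_rear_px=(115,303),mid_px=(150,375),C_far_px=(187,440),far_mid=(270,402),D_far_nx=(344,368),B_rear_nx=(282,247),rearmid=(190,268)).items():
    U,V=round(180+u/3),round(110+v/3)
    p=W[V-2:V+3,U-2:U+3].reshape(-1,3); print(n,U,V,W[V,U].round(3),np.nanmedian(p,0).round(3),p[np.nanargmax(p[:,2])].round(3))
E
```

```text
A_rear_px 218 211 [ 0.714 -0.282  0.133] [ 0.712 -0.285  0.13 ] [ 0.718 -0.285  0.14 ]
mid_px 230 235 [ 0.719 -0.225  0.081] [ 0.717 -0.23   0.076] [ 0.713 -0.229  0.083]
C_far_px 242 257 [ 0.72  -0.176  0.031] [ 0.719 -0.179  0.028] [ 0.718 -0.173  0.039]
far_mid 270 244 [ 0.624 -0.17   0.031] [ 0.619 -0.175  0.028] [ 0.621 -0.174  0.035]
D_far_nx 295 233 [ 0.532 -0.167  0.027] [ 0.531 -0.169  0.027] [ 0.53  -0.16   0.037]
B_rear_nx 274 192 [ 0.534 -0.255  0.131] [ 0.525 -0.266  0.123] [ 0.534 -0.255  0.131]
rearmid 243 199 [ 0.63  -0.278  0.138] [ 0.625 -0.281  0.134] [ 0.635 -0.279  0.14 ]
```

```bash
python3 - <<'E'
from h import *
st(); tgt(714,-228,207,177); tgt(714,-228,82,177)
E
```

```text
7.55 [ 609.1 -245.1  202.2] hd 96.7 [-1.4  0.3  0.3] 28.7
travel [-10.62   0.48  -0.49] roll -80.3 j6 -75.5
travel [-10.62   0.47  12.01] roll -80.3 j6 -75.5
```

Request:
arm_command(
  rows=[
    {"fingers": 60, "travel": [-1, 0, 0], "roll": -8},
    {"fingers": 60, "travel": [-3, 0, 0], "roll": -16},
    {"fingers": 60, "travel": [-5, 0.2, 0], "roll": -24},
    {"fingers": 60, "travel": [-7, 0.3, 0], "roll": -32},
    {"fingers": 60, "travel": [-9, 0.4, 0], "roll": -40},
    {"fingers": 60, "travel": [-10.6, 0.5, 0], "roll": -48},
    {"fingers": 60, "travel": [-10.6, 0.5, 0], "roll": -56},
    {"fingers": 60, "travel": [-10.6, 0.5, 0], "roll": -64},
    {"fingers": 60, "travel": [-10.6, 0.5, 0], "roll": -72},
    {"fingers": 60, "travel": [-10.6, 0.5, 0], "roll": -80.3},
  ],
)

```text
time_s: 8.55
tcp_pos: [0.7136, -0.2278, 0.2005]
ee_rot: [[-0.047, -0.999, -0.003], [-0.999, 0.047, 0.001], [-0.001, 0.003, -1.0]]
wrist_force: [0.3, 0.2, 0.6]
gripper_width: 0.6
```

```bash
python3 - <<'E'
from h import *
st(); tgt(714,-228,82,177)
im,W=snap("scene")
for (U,V) in ((218,211),(230,235),(242,257),(270,244)): print(W[V,U].round(3))
E
```

```text
8.55 [ 713.6 -227.8  200.5] hd 177.3 [0.3 0.2 0.6] 52.2
travel [ 0.03 -0.08 11.85] roll 0.3 j6 2.7
[ 0.715 -0.281  0.134]
[ 0.716 -0.231  0.076]
[ 0.721 -0.174  0.032]
[ 0.62  -0.176  0.026]
```

Request:
arm_command(
  rows=[
    {"fingers": 60, "travel": [0, -0.05, 4], "roll": 0},
    {"fingers": 60, "travel": [0, -0.05, 8], "roll": 0},
    {"fingers": 60, "travel": [0, -0.05, 10.5], "roll": 0},
    {"fingers": 60, "travel": [0, -0.05, 11.8], "roll": 0},
    {"fingers": 45, "travel": [0, -0.05, 11.8], "roll": 0},
    {"fingers": 30, "travel": [0, -0.05, 11.8], "roll": 0},
    {"fingers": 20, "travel": [0, -0.05, 11.8], "roll": 0},
    {"fingers": 10, "travel": [0, -0.05, 11.8], "roll": 0},
    {"fingers": 0, "travel": [0, -0.05, 11.8], "roll": 0},
    {"fingers": 0, "travel": [0, -0.05, 11.8], "roll": 0},
  ],
)

```text
time_s: 9.6
tcp_pos: [0.7142, -0.2281, 0.0852]
ee_rot: [[-0.053, -0.999, -0.001], [-0.999, 0.053, -0.0], [0.0, 0.001, -1.0]]
wrist_force: [-2.0, -0.6, 0.9]
gripper_width: 0.137
```

Request:
arm_command(
  rows=[
    {"fingers": 0, "travel": [0, 0, 0], "roll": 0},
    {"fingers": 0, "travel": [0, 0, 0], "roll": 0},
    {"fingers": 0, "travel": [0, 0, -0.3], "roll": 0},
    {"fingers": 0, "travel": [0, 0, -1], "roll": 0},
    {"fingers": 0, "travel": [0, 0, -1.7], "roll": 0},
    {"fingers": 0, "travel": [0, 0, -2.5], "roll": 0},
    {"fingers": 0, "travel": [0, 0, -2.5], "roll": 0},
  ],
)

```text
time_s: 10.3
tcp_pos: [0.7158, -0.2282, 0.1117]
ee_rot: [[-0.052, -0.999, 0.004], [-0.999, 0.052, -0.001], [0.001, -0.004, -1.0]]
wrist_force: [-0.4, -0.5, -1.5]
gripper_width: 0.102
```

```bash
python3 - <<'E'
from h import *
st()
im,W=snap("scene","s7"); a=im[110:290,180:400,::-1]; cv2.imwrite("pics/s7c.png",cv2.resize(a,None,fx=3,fy=3))
E
```

```text
10.3 [ 715.8 -228.2  111.7] hd 177.0 [-0.4 -0.5 -1.5] 8.9
```

View pics/s7c.png

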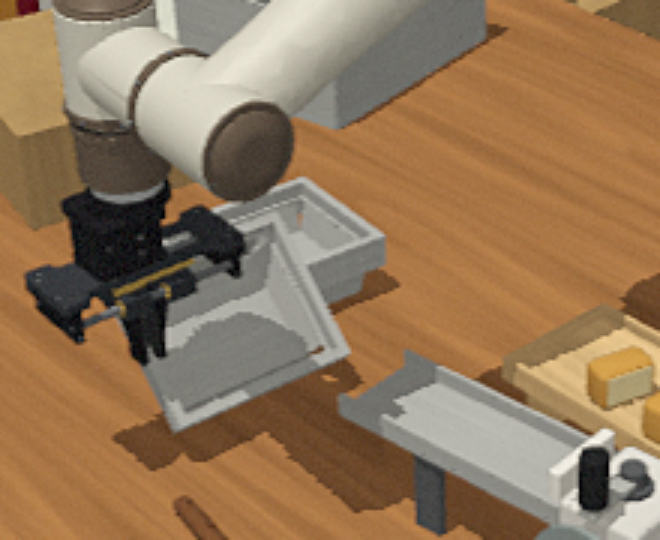

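Held by its side rim and free of the table. Now carry it forward, away from the nest.

Request:
arm_command(
  rows=[
    {"fingers": 0, "travel": [-0.5, 0, 0], "roll": 0},
    {"fingers": 0, "travel": [-1.3, 0, 0], "roll": 0},
    {"fingers": 0, "travel": [-2.2, 0.2, 0], "roll": 0},
    {"fingers": 0, "travel": [-3.2, 0.4, 0], "roll": 0},
    {"fingers": 0, "travel": [-4.2, 0.6, 0], "roll": 0},
    {"fingers": 0, "travel": [-5.2, 0.8, 0], "roll": 0},
    {"fingers": 0, "travel": [-6, 1, 0], "roll": 0},
    {"fingers": 0, "travel": [-6.6, 1, 0], "roll": 0},
    {"fingers": 0, "travel": [-6.6, 1, 0.5], "roll": 0},
    {"fingers": 0, "travel": [-6.6, 1, 1], "roll": 0},
  ],
)

```text
time_s: 11.35
tcp_pos: [0.7083, -0.1615, 0.0993]
ee_rot: [[-0.053, -0.999, 0.0], [-0.999, 0.053, -0.0], [0.0, -0.0, -1.0]]
wrist_force: [0.5, 0.1, -1.8]
gripper_width: 0.107
```

Request:
arm_command(
  rows=[
    {"fingers": 0, "travel": [0, 0, 0.5], "roll": 0},
    {"fingers": 0, "travel": [0, 0, 1], "roll": 0},
    {"fingers": 0, "travel": [0, 0, 1.5], "roll": 0},
    {"fingers": 0, "travel": [0, 0, 2], "roll": 0},
    {"fingers": 0, "travel": [0, 0, 2.5], "roll": 0},
    {"fingers": 0, "travel": [0, 0, 2.5], "roll": 0},
  ],
)

```text
time_s: 11.95
tcp_pos: [0.7136, -0.1639, 0.0826]
ee_rot: [[-0.05, -0.999, 0.014], [-0.999, 0.05, -0.006], [0.005, -0.015, -1.0]]
wrist_force: [-0.4, -1.9, 18.0]
gripper_width: 0.107
```

```bash
python3 - <<'E'
from h import *
st()
im,W=snap("scene","s8"); a=im[110:290,180:400,::-1]; cv2.imwrite("pics/s8c.png",cv2.resize(a,None,fx=3,fy=3))
im,W=snap("top"); print(comps(W,zone(W,.4,.8,-.29,-.0,.03,.085)))
E
```

```text
11.95 [ 713.6 -163.9   82.6] hd 177.1 [-0.4 -1.9 18. ] 9.3
[((array([ 713., -126.]), array([11.1, 24.5]), np.float32(91.8), 57), 0.0397), ((array([ 620.9, -199.8]), array([ 52.9, 164.8]), np.float32(176.4), 1290), 0.0537), ((array([ 696.5, -181.8]), array([12.5, 42.1]), np.float32(76.2), 113), 0.0421), ((array([ 594.4, -112.1]), array([ 66.9, 178.6]), np.float32(17.3), 589), 0.043), ((array([ 455.3, -286.4]), array([ 10.6, 110.4]), np.float32(176.0), 318), 0.0615)]
```

View pics/s8c.png

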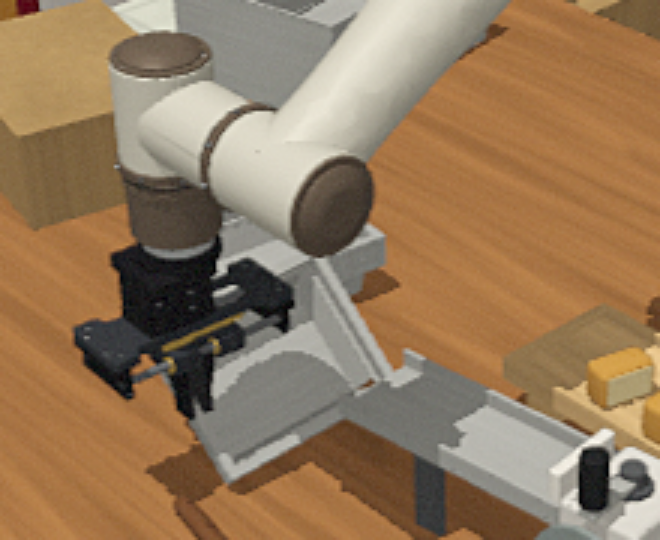

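The far rim meets the table with 18 N and the grip resists pivoting. I'll relieve the pressure, shift back 1 cm and open slightly so it tips flat between the fingers.

Request:
arm_command(
  rows=[
    {"fingers": 0, "travel": [0, 0, -0.5], "roll": 0},
    {"fingers": 0, "travel": [0.5, 0, -1], "roll": 0},
    {"fingers": 0, "travel": [1, 0, -1], "roll": 0},
    {"fingers": 0, "travel": [1, 0, -1], "roll": 0},
    {"fingers": 13, "travel": [1, 0, -1], "roll": 0},
    {"fingers": 16, "travel": [1, 0, -1], "roll": 0},
    {"fingers": 18, "travel": [1, 0, -1], "roll": 0},
    {"fingers": 20, "travel": [1, 0, -1], "roll": 0},
  ],
)

```text
time_s: 12.85
tcp_pos: [0.7072, -0.1714, 0.0839]
ee_rot: [[-0.053, -0.999, -0.001], [-0.999, 0.053, 0.0], [-0.0, 0.001, -1.0]]
wrist_force: [0.1, 0.2, -0.2]
gripper_width: 0.182
```

Request:
arm_command(
  rows=[
    {"fingers": 40, "travel": [0, 0, 0], "roll": 0},
    {"fingers": 60, "travel": [0, 0, 0], "roll": 0},
    {"fingers": 60, "travel": [0, 0, 0], "roll": 0},
  ],
)

```text
time_s: 13.15
tcp_pos: [0.7076, -0.1715, 0.0845]
ee_rot: [[-0.053, -0.999, -0.0], [-0.999, 0.053, 0.0], [-0.0, 0.0, -1.0]]
wrist_force: [0.3, -0.3, -0.8]
gripper_width: 0.391
```

```bash
python3 - <<'E'
from h import *
st()
for n in("scene","top"):
    im,W=snap(n,n+"9"); np.save("p9.npy",W)
    print(comps(W,zone(W,.49,.8,-.285,-.0,.03,.07)))
    print(comps(W,zone(W,.49,.8,-.285,-.0,.045,.07)))
    print(comps(W,zone(W,.35,.59,-.5,-.27,.06,.1)))
E
```

```text
13.15 [ 707.6 -171.5   84.5] hd 177.0 [ 0.3 -0.3 -0.8] 34.0
[((array([ 613. , -207.7]), array([162.6, 212.1]), np.float32(173.6), 824), 0.0489), ((array([ 549.6, -275. ]), array([15.4, 31. ]), np.float32(163.1), 32), 0.0355), ((array([ 705.6, -252.5]), array([13.4, 62.7]), np.float32(75.4), 60), 0.0505)]
[((array([ 613. , -207.7]), array([162.6, 212.1]), np.float32(173.6), 540), 0.0535), ((array([ 707.1, -246.9]), array([13.4, 51. ]), np.float32(75.3), 48), 0.0529)]
[((array([ 472.6, -437.8]), array([11.8, 36.5]), np.float32(31.3), 25), 0.0672), ((array([ 445. , -303.6]), array([ 56.7, 128.3]), np.float32(175.0), 239), 0.0698)]
[((array([ 698.4, -257.7]), array([16.1, 55.2]), np.float32(81.5), 202), 0.0472), ((array([ 592.9, -214.2]), array([160.3, 165.4]), np.float32(171.8), 1161), 0.0489)]
[((array([ 699.8, -257.7]), array([12.6, 54.8]), np.float32(82.6), 123), 0.0533), ((array([ 590.4, -213.9]), array([160.3, 160.4]), np.float32(81.7), 795), 0.0539)]
[((array([ 473.5, -366.9]), array([163.8, 201.2]), np.float32(173.1), 1724), 0.071)]
```

Request:
arm_command(
  rows=[
    {"fingers": 60, "travel": [0, 0, -4], "roll": 0},
    {"fingers": 60, "travel": [-2, -2, -8], "roll": 0},
    {"fingers": 60, "travel": [-6, -6, -10], "roll": 0},
    {"fingers": 60, "travel": [-8, -8, -10], "roll": 0},
    {"fingers": 60, "travel": [-8, -8, -10], "roll": 0},
  ],
)

```text
time_s: 13.75
tcp_pos: [0.7946, -0.0919, 0.1844]
ee_rot: [[-0.049, -0.999, 0.003], [-0.999, 0.049, 0.001], [-0.001, -0.003, -1.0]]
wrist_force: [-0.0, -0.3, -1.3]
gripper_width: 0.598
```

```bash
python3 - <<'E'
from h import *
st()
for n in("scene","top"):
    im,W=snap(n,n+"10")
    print(comps(W,zone(W,.48,.8,-.31,-.08,.048,.066)))
    if n=="top": cv2.imwrite("pics/t10c.png",cv2.resize(im[150:380,280:560,::-1],None,fx=2.5,fy=2.5))
E
```

```text
13.75 [794.6 -91.9 184.4] hd 177.2 [-0.  -0.3 -1.3] 52.0
[((array([ 603.7, -219. ]), array([184. , 223.6]), np.float32(171.3), 860), 0.0549)]
[((array([ 612., -216.]), array([162. , 203.6]), np.float32(171.7), 1476), 0.0543), ((array([ 542.5, -293.6]), array([ 3.9, 78.5]), np.float32(173.5), 80), 0.057), ((array([ 491.5, -288.1]), array([ 2.5, 22.3]), np.float32(174.3), 25), 0.0566)]
```

View pics/t10c.png

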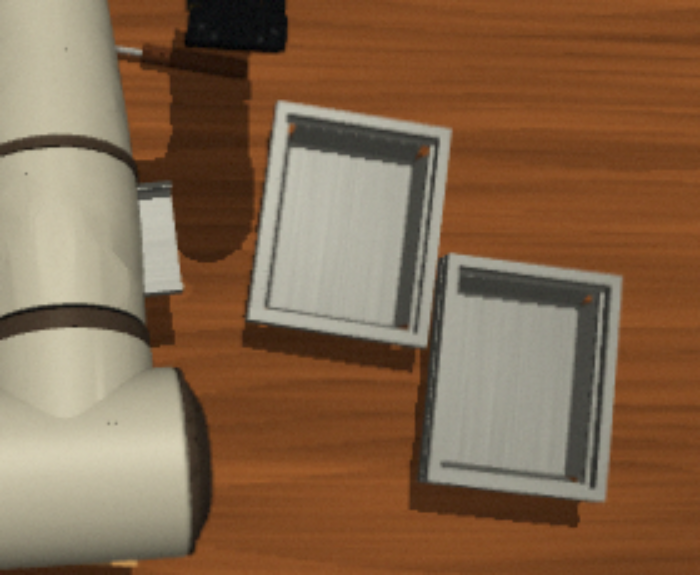

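The pan lies flat and level at about (612,-216) mm beside the untouched nest. Regrip by its +x short rim and move it low to the spot.

```bash
python3 - <<'E'
from h import *
st(); tgt(707,-228.5,110,171.7); tgt(707,-228.5,51,171.7); print(F(95,-50))
E
```

```text
13.85 [791.7 -95.  183.4] hd 177.0 [-0.3 -1.  -0.5] 52.0
travel [13.77  7.75  7.35] roll 5.3 j6 -7.7
travel [13.77  7.74 13.25] roll 5.3 j6 -7.7
[688.18474856 -94.57481245]
```

Request:
arm_command(
  rows=[
    {"fingers": 60, "travel": [4, 2, 0], "roll": 2},
    {"fingers": 60, "travel": [8, 4.5, 1], "roll": 4},
    {"fingers": 60, "travel": [11, 6.5, 3], "roll": 5.3},
    {"fingers": 60, "travel": [13.8, 7.75, 6], "roll": 5.3},
    {"fingers": 60, "travel": [13.8, 7.75, 9], "roll": 5.3},
    {"fingers": 60, "travel": [13.8, 7.75, 11.5], "roll": 5.3},
    {"fingers": 50, "travel": [13.8, 7.75, 13.2], "roll": 5.3},
    {"fingers": 35, "travel": [13.8, 7.75, 13.2], "roll": 5.3},
    {"fingers": 20, "travel": [13.8, 7.75, 13.2], "roll": 5.3},
    {"fingers": 10, "travel": [13.8, 7.75, 13.2], "roll": 5.3},
  ],
)

```text
time_s: 14.85
tcp_pos: [0.7077, -0.2302, 0.0544]
ee_rot: [[-0.145, -0.989, 0.003], [-0.989, 0.145, -0.001], [0.0, -0.003, -1.0]]
wrist_force: [-0.4, -0.8, -1.1]
gripper_width: 0.321
```

Request:
arm_command(
  rows=[
    {"fingers": 0, "travel": [0, 0, 0], "roll": 0},
    {"fingers": 0, "travel": [0, 0, 0], "roll": 0},
    {"fingers": 0, "travel": [0, 0, 0], "roll": 0},
    {"fingers": 0, "travel": [0, 0, 0], "roll": 0},
  ],
)

```text
time_s: 15.25
tcp_pos: [0.7068, -0.2296, 0.0535]
ee_rot: [[-0.145, -0.989, -0.0], [-0.989, 0.145, -0.0], [0.0, 0.0, -1.0]]
wrist_force: [-2.9, 0.3, 5.2]
gripper_width: 0.116
```

```bash
python3 - <<'E'
from h import *
st(); tgt(688,-94.5,57,186.7)
E
```

```text
15.25 [ 706.8 -229.6   53.5] hd 171.7 [-2.9  0.3  5.2] 10.1
travel [-13.09   3.82  -0.35] roll -15.0 j6 -2.8
```

Request:
arm_command(
  rows=[
    {"fingers": 0, "travel": [0, 0, -0.5], "roll": 0},
    {"fingers": 0, "travel": [0, 0, -0.8], "roll": 0},
    {"fingers": 0, "travel": [-1, 0.3, -0.8], "roll": -1},
    {"fingers": 0, "travel": [-2.5, 0.8, -0.8], "roll": -3},
    {"fingers": 0, "travel": [-4.5, 1.4, -0.8], "roll": -5.5},
    {"fingers": 0, "travel": [-6.5, 2, -0.8], "roll": -8},
    {"fingers": 0, "travel": [-8.5, 2.6, -0.8], "roll": -10.5},
    {"fingers": 0, "travel": [-10.5, 3.1, -0.8], "roll": -13},
    {"fingers": 0, "travel": [-12, 3.5, -0.8], "roll": -15},
    {"fingers": 0, "travel": [-13.1, 3.8, -0.8], "roll": -15},
  ],
)

```text
time_s: 16.25
tcp_pos: [0.6884, -0.0924, 0.0608]
ee_rot: [[0.119, -0.993, 0.0], [-0.993, -0.119, 0.0], [-0.0, -0.0, -1.0]]
wrist_force: [-0.8, -0.4, -2.9]
gripper_width: 0.111
```

```bash
python3 - <<'E'
from h import *
st(); tgt(688,-94.5,55,186.7)
for n in("scene","top"):
    im,W=snap(n,n+"11")
    print(comps(W,zone(W,.48,.8,-.23,-.03,.045,.08)))
E
```

```text
16.25 [688.4 -92.4  60.8] hd -173.2 [-0.8 -0.4 -2.9] 9.6
travel [0.2  0.07 0.58] roll 0.1 j6 1.2
[((array([ 505.8, -141.2]), array([21.9, 63.4]), np.float32(97.2), 109), 0.0555), ((array([692.9, -89.3]), array([ 32.5, 115.8]), np.float32(102.5), 245), 0.0612)]
[((array([ 594.3, -102.8]), array([159.8, 201.7]), np.float32(6.5), 1083), 0.0577), ((array([681.3, -46.2]), array([15.7, 31.8]), np.float32(94.5), 104), 0.0569)]
```

View pics/scene11.png

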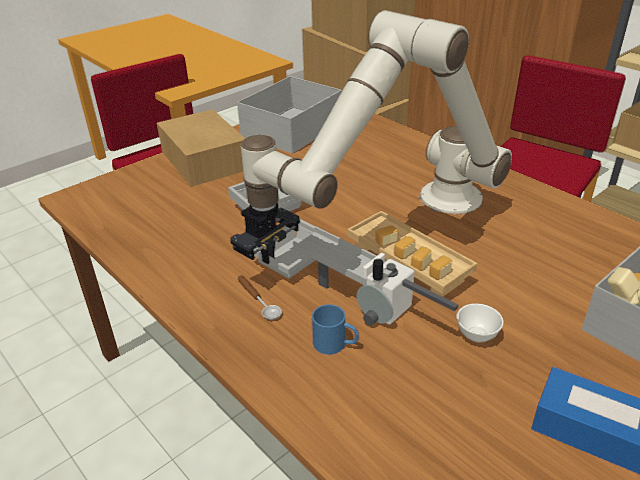

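The pan hangs just in front of/under the mouth, all bystanders in place. Lower and release.

Request:
arm_command(
  rows=[
    {"fingers": 0, "travel": [0.2, 0.1, 0.2], "roll": 0},
    {"fingers": 0, "travel": [0.2, 0.1, 0.4], "roll": 0},
    {"fingers": 0, "travel": [0.2, 0.1, 0.6], "roll": 0},
    {"fingers": 0, "travel": [0.2, 0.1, 0.7], "roll": 0},
    {"fingers": 0, "travel": [0.2, 0.1, 0.7], "roll": 0},
    {"fingers": 15, "travel": [0.2, 0.1, 0.7], "roll": 0},
    {"fingers": 20, "travel": [0.2, 0.1, 0.7], "roll": 0},
    {"fingers": 40, "travel": [0.2, 0.1, 0.7], "roll": 0},
    {"fingers": 60, "travel": [0.2, 0.1, 0.7], "roll": 0},
  ],
)

```text
time_s: 17.25
tcp_pos: [0.6877, -0.0965, 0.0537]
ee_rot: [[0.116, -0.993, 0.0], [-0.993, -0.116, 0.0], [0.0, -0.0, -1.0]]
wrist_force: [0.4, 0.5, -0.3]
gripper_width: 0.301
```

Request:
arm_command(
  rows=[
    {"fingers": 80, "travel": [0, 0, -2], "roll": 0},
    {"fingers": 80, "travel": [0, 0, -6], "roll": 0},
    {"fingers": 80, "travel": [0, 0, -11], "roll": 0},
    {"fingers": 80, "travel": [0, 0, -15], "roll": 0},
    {"fingers": 80, "travel": [0, 0, -18], "roll": 0},
  ],
)

```text
time_s: 17.75
tcp_pos: [0.6884, -0.0966, 0.2376]
ee_rot: [[0.116, -0.993, 0.005], [-0.993, -0.116, -0.0], [0.001, -0.005, -1.0]]
wrist_force: [-0.1, -0.1, 0.1]
gripper_width: 0.74
```

```bash
python3 - <<'E'
from h import *
st()
for n in("scene","top"):
    im,W=snap(n,n+"12")
    print("pan",comps(W,zone(W,.48,.8,-.23,-.03,.045,.08)))
    print("bread",comps(W,zone(W,.3,.47,-.0,.35,.096,.115)))
    print("floor",comps(W,zone(W,.47,.68,-.1,.205,.085,.098),100))
E
```

```text
17.75 [688.4 -96.6 237.6] hd -173.3 [-0.1 -0.1  0.1] 64.4
pan [((array([ 597.5, -119.7]), array([148.2, 212.4]), np.float32(9.0), 604), 0.0537)]
bread [((array([403.5,  82.7]), array([36.9, 58. ]), np.float32(163.3), 161), 0.102), ((array([409.6, 152.5]), array([36.7, 61. ]), np.float32(3.7), 172), 0.102), ((array([415.7, 215.8]), array([37.3, 66.8]), np.float32(11.7), 191), 0.1017), ((array([407.6, 274.6]), array([36.6, 63.5]), np.float32(1.4), 199), 0.1023)]
floor [((array([564.5,  49.6]), array([ 78.1, 219.6]), np.float32(96.6), 1223), 0.0934), ((array([618.5,  73.1]), array([ 11.4, 250.9]), np.float32(97.2), 239), 0.0929)]
pan [((array([684.1, -62.8]), array([12.2, 65.5]), np.float32(97.7), 157), 0.0539), ((array([ 576.2, -111.3]), array([160. , 165.5]), np.float32(6.7), 845), 0.0538)]
bread [((array([412.3, 212. ]), array([36. , 56.5]), np.float32(12.5), 402), 0.1006), ((array([404.9, 271.8]), array([34.1, 59. ]), np.float32(4.6), 405), 0.1008), ((array([406.9, 149.9]), array([34.8, 56.8]), np.float32(3.7), 399), 0.1005)]
floor [((array([586.4, -38.2]), array([40. , 83.3]), np.float32(7.2), 666), 0.0916), ((array([564.2, 148.2]), array([53.3, 82.3]), np.float32(6.7), 863), 0.0916)]
```

```bash
python3 - <<'E'
from h import *
tgt(406,273,235,2.5); tgt(406,273,93,2.5)
for y in(208,163,118,73): print(y,F(0,y))
E
```

```text
travel [-40.05  23.91   0.17] roll 4.2 j6 1.4
travel [-40.08  24.08  14.37] roll 4.2 j6 1.4
208 [563.73248668 150.5794951 ]
163 [568.98266985 105.88681587]
118 [574.23285302  61.19413665]
73 [579.48303619  16.50145742]
```

Request:
arm_command(
  rows=[
    {"fingers": 100, "travel": [-2, 1, 0], "roll": 0},
    {"fingers": 100, "travel": [-6, 3.5, 0], "roll": 0},
    {"fingers": 100, "travel": [-10, 6, 0], "roll": 0},
    {"fingers": 100, "travel": [-14, 8.4, 0], "roll": 0},
    {"fingers": 100, "travel": [-18, 10.8, 0], "roll": 1},
    {"fingers": 100, "travel": [-22, 13.2, 0], "roll": 2},
    {"fingers": 100, "travel": [-26, 15.6, 0], "roll": 3},
    {"fingers": 100, "travel": [-30, 18, 0], "roll": 4.2},
    {"fingers": 100, "travel": [-34, 20.4, 0], "roll": 4.2},
    {"fingers": 100, "travel": [-38, 22.7, 0], "roll": 4.2},
  ],
)

```text
time_s: 18.85
tcp_pos: [0.4163, 0.2554, 0.2331]
ee_rot: [[0.043, -0.999, -0.001], [-0.999, -0.043, -0.0], [0.0, 0.001, -1.0]]
wrist_force: [-0.5, 0.9, 0.4]
gripper_width: 0.999
```

```bash
python3 - <<'E'
from h import *
st();tgt(406,273,93,2.5)
im,W=snap("top"); print("pan",comps(W,zone(W,.48,.8,-.23,-.02,.045,.07))); print("nest",comps(W,zone(W,.35,.61,-.5,-.27,.06,.1)))
E
```

```text
18.85 [416.3 255.4 233.1] hd -177.5 [-0.5  0.9  0.4] 86.9
travel [-1.8   0.94 14.01] roll -0.0 j6 -48.1
pan [((array([ 594.4, -108.9]), array([160.1, 202.9]), np.float32(6.8), 1328), 0.0539)]
nest [((array([ 473.4, -367.2]), array([164. , 201.1]), np.float32(173.2), 1716), 0.0711)]
```

Request:
arm_command(
  rows=[
    {"fingers": 100, "travel": [-1.8, 1.0, 1], "roll": 0},
    {"fingers": 100, "travel": [-1.8, 1.0, 5], "roll": 0},
    {"fingers": 100, "travel": [-1.8, 1.0, 9], "roll": 0},
    {"fingers": 100, "travel": [-1.8, 1.0, 12], "roll": 0},
    {"fingers": 100, "travel": [-1.8, 1.0, 13.5], "roll": 0},
    {"fingers": 100, "travel": [-1.8, 1.0, 14], "roll": 0},
    {"fingers": 100, "travel": [-1.8, 1.0, 14], "roll": 0},
  ],
)

```text
time_s: 19.6
tcp_pos: [0.4071, 0.2717, 0.0929]
ee_rot: [[0.043, -0.999, -0.001], [-0.999, -0.043, -0.002], [0.001, 0.001, -1.0]]
wrist_force: [1.1, -0.0, 0.6]
gripper_width: 0.995
```

```bash
python3 - <<'E'
from h import *
st();tgt(406,273,93,2.5)
im,W=snap("scene"); cv2.imwrite("pics/s13c.png",cv2.resize(im[190:310,330:490,::-1],None,fx=4,fy=4))
E
```

```text
19.6 [407.1 271.7  92.9] hd -177.5 [ 1.1 -0.   0.6] 86.6
travel [-0.14  0.1  -0.01] roll -0.0 j6 -50.3
```

View pics/s13c.png

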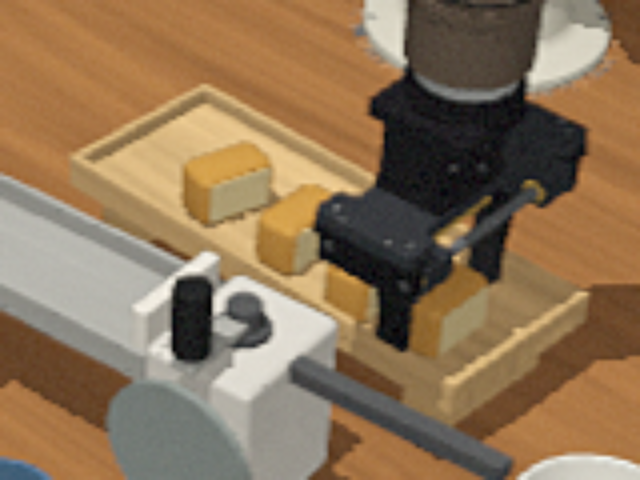

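The fingers straddle the last bread lengthwise, clear of the lip. Close, lift.

Request:
arm_command(
  rows=[
    {"fingers": 60, "travel": [0, 0, 0], "roll": 0},
    {"fingers": 50, "travel": [0, 0, 0], "roll": 0},
    {"fingers": 40, "travel": [0, 0, 0], "roll": 0},
    {"fingers": 40, "travel": [0, 0, 0], "roll": 0},
    {"fingers": 40, "travel": [0, 0, -1], "roll": 0},
    {"fingers": 40, "travel": [0, 0, -3], "roll": 0},
    {"fingers": 40, "travel": [0, 0, -6], "roll": 0},
    {"fingers": 40, "travel": [0, 0, -9], "roll": 0},
    {"fingers": 40, "travel": [0, 0, -11], "roll": 0},
    {"fingers": 40, "travel": [0, 0, -11], "roll": 0},
  ],
)

```text
time_s: 20.65
tcp_pos: [0.4087, 0.2734, 0.2074]
ee_rot: [[0.044, -0.999, 0.006], [-0.999, -0.044, 0.006], [-0.006, -0.006, -1.0]]
wrist_force: [0.5, 1.4, -0.3]
gripper_width: 0.684
```

```bash
python3 - <<'E'
from h import *
st();tgt(*F(0,208),203,6.7);tgt(*F(0,208),125.5,6.7)
E
```

```text
20.65 [408.7 273.4 207.4] hd -177.5 [ 0.5  1.4 -0.3] 59.5
travel [ 12.95 -14.95   0.46] roll -4.2 j6 -50.3
travel [ 13.   -14.9    8.21] roll -4.2 j6 -50.3
```

Request:
arm_command(
  rows=[
    {"fingers": 40, "travel": [2, -2, 0], "roll": -1},
    {"fingers": 40, "travel": [5, -5, 0], "roll": -2},
    {"fingers": 40, "travel": [8, -8.5, 0], "roll": -3},
    {"fingers": 40, "travel": [11, -12, 0], "roll": -4.2},
    {"fingers": 40, "travel": [12.8, -14.5, 0], "roll": -4.2},
    {"fingers": 40, "travel": [12.8, -14.9, 1], "roll": -4.2},
    {"fingers": 40, "travel": [12.8, -14.9, 4], "roll": -4.2},
    {"fingers": 40, "travel": [12.8, -14.9, 6], "roll": -4.2},
    {"fingers": 40, "travel": [12.8, -14.9, 7], "roll": -4.2},
    {"fingers": 40, "travel": [12.8, -14.9, 7], "roll": -4.2},
  ],
)

```text
time_s: 21.65
tcp_pos: [0.5601, 0.1504, 0.1315]
ee_rot: [[0.117, -0.993, -0.004], [-0.993, -0.117, -0.002], [0.002, 0.004, -1.0]]
wrist_force: [-0.6, 0.2, 0.1]
gripper_width: 0.684
```

```bash
python3 - <<'E'
from h import *
st();tgt(*F(0,208),125.5,6.7)
for n in ("top","scene"):
    im,W=snap(n); print("bread",comps(W,zone(W,.3,.47,-.0,.35,.096,.115)))
E
```

```text
21.65 [560.1 150.4 131.5] hd -173.3 [-0.6  0.2  0.1] 59.5
travel [ 0.02 -0.36  0.6 ] roll -0.0 j6 -24.3
bread [((array([411.6, 212.4]), array([34.6, 56.8]), np.float32(10.8), 381), 0.1007), ((array([405.7, 150.4]), array([36.3, 56.4]), np.float32(7.1), 392), 0.1005), ((array([402.8,  79.1]), array([34.4, 57.8]), np.float32(166.3), 403), 0.1005)]
bread [((array([395. ,  97.8]), array([19.1, 38.3]), np.float32(12.4), 40), 0.1009), ((array([409.7, 153.1]), array([35.9, 62.7]), np.float32(3.0), 177), 0.1018), ((array([414.6, 214.7]), array([37.7, 65.5]), np.float32(8.1), 187), 0.1016)]
```

Request:
arm_command(
  rows=[
    {"fingers": 40, "travel": [0, 0, 0.3], "roll": 0},
    {"fingers": 40, "travel": [0, 0, 0.5], "roll": 0},
    {"fingers": 40, "travel": [0, 0, 0.5], "roll": 0},
    {"fingers": 75, "travel": [0, 0, 0.5], "roll": 0},
    {"fingers": 90, "travel": [0, 0, 0.5], "roll": 0},
    {"fingers": 90, "travel": [0, 0, 0.2], "roll": 0},
    {"fingers": 100, "travel": [0, 0, -3], "roll": 0},
    {"fingers": 100, "travel": [0, 0, -7], "roll": 0},
    {"fingers": 100, "travel": [0, 0, -9], "roll": 0},
    {"fingers": 100, "travel": [0, 0, -9], "roll": 0},
  ],
)

```text
time_s: 22.75
tcp_pos: [0.5636, 0.1513, 0.228]
ee_rot: [[0.117, -0.993, 0.008], [-0.993, -0.117, 0.003], [-0.002, -0.008, -1.0]]
wrist_force: [0.4, 0.3, 1.0]
gripper_width: 0.999
```

```bash
python3 - <<'E'
from h import *
st();tgt(412.8,213.7,220,10);tgt(412.8,213.7,93,10)
E
```

```text
22.75 [563.6 151.3 228. ] hd -173.3 [0.4 0.3 1. ] 86.9
travel [-7.95 14.26  0.7 ] roll -3.3 j6 -24.3
travel [-7.92 14.37 13.4 ] roll -3.3 j6 -24.3
```

Request:
arm_command(
  rows=[
    {"fingers": 100, "travel": [-2, 3.5, 0], "roll": -1},
    {"fingers": 100, "travel": [-4, 7, 0], "roll": -2},
    {"fingers": 100, "travel": [-6, 10.5, 0], "roll": -3.3},
    {"fingers": 100, "travel": [-7.5, 13.5, 0], "roll": -3.3},
    {"fingers": 100, "travel": [-7.9, 14.3, 2], "roll": -3.3},
    {"fingers": 100, "travel": [-7.9, 14.3, 6], "roll": -3.3},
    {"fingers": 100, "travel": [-7.9, 14.3, 10], "roll": -3.3},
    {"fingers": 100, "travel": [-7.9, 14.3, 12.2], "roll": -3.3},
    {"fingers": 100, "travel": [-7.9, 14.3, 13], "roll": -3.3},
    {"fingers": 100, "travel": [-7.9, 14.3, 13], "roll": -3.3},
  ],
)

```text
time_s: 23.75
tcp_pos: [0.41, 0.2119, 0.0925]
ee_rot: [[0.173, -0.985, -0.002], [-0.985, -0.173, -0.002], [0.002, 0.002, -1.0]]
wrist_force: [0.6, -0.1, 1.2]
gripper_width: 0.999
```

```bash
python3 - <<'E'
from h import *
st();tgt(412.8,213.7,93,10)
im,W=snap("scene"); print("bread",comps(W,zone(W,.3,.47,-.0,.35,.096,.11))); print("trough",comps(W,zone(W,.5,.65,-.0,.19,.125,.14)))
E
```

```text
23.75 [410.  211.9  92.5] hd -170.0 [ 0.6 -0.1  1.2] 86.9
travel [-0.13 -0.31 -0.05] roll -0.0 j6 -37.6
bread [((array([404.7,  82.2]), array([36.7, 59.5]), np.float32(163.1), 154), 0.1021), ((array([364.1, 207.6]), array([15.7, 16.3]), np.float32(4.3), 33), 0.1028), ((array([424.2, 225.6]), array([27.6, 84.6]), np.float32(175.7), 135), 0.1016)]
trough [((array([561.6, 163.1]), array([49.9, 80.1]), np.float32(4.0), 304), 0.1337)]
```

Request:
arm_command(
  rows=[
    {"fingers": 100, "travel": [-0.1, -0.3, 0], "roll": 0},
    {"fingers": 60, "travel": [-0.1, -0.3, 0], "roll": 0},
    {"fingers": 50, "travel": [-0.1, -0.3, 0], "roll": 0},
    {"fingers": 40, "travel": [-0.1, -0.3, 0], "roll": 0},
    {"fingers": 40, "travel": [-0.1, -0.3, 0], "roll": 0},
    {"fingers": 40, "travel": [-0.1, -0.3, -1], "roll": 0},
    {"fingers": 40, "travel": [-0.1, -0.3, -4], "roll": 0},
    {"fingers": 40, "travel": [-0.1, -0.3, -8], "roll": 0},
    {"fingers": 40, "travel": [-0.1, -0.3, -11], "roll": 0},
    {"fingers": 40, "travel": [-0.1, -0.3, -11], "roll": 0},
  ],
)

```text
time_s: 24.8
tcp_pos: [0.4155, 0.2157, 0.2088]
ee_rot: [[0.174, -0.985, 0.008], [-0.985, -0.174, 0.007], [-0.005, -0.01, -1.0]]
wrist_force: [0.1, 0.0, -0.7]
gripper_width: 0.688
```

```bash
python3 - <<'E'
from h import *
st();tgt(*F(4,163),203,6.7)
im,W=snap("top"); print("bread",comps(W,zone(W,.28,.47,-.05,.35,.096,.115)));print("trough",comps(W,zone(W,.5,.65,-.0,.19,.125,.14)))
E
```

```text
24.8 [415.5 215.7 208.8] hd -170.0 [ 0.1  0.  -0.7] 59.9
travel [ 13.51 -13.59   0.64] roll 3.3 j6 -37.5
bread [((array([406. , 149.9]), array([35.8, 58. ]), np.float32(1.9), 411), 0.1005), ((array([402.3,  78.7]), array([35.4, 56.4]), np.float32(163.0), 398), 0.1005)]
trough [((array([558.4, 178.8]), array([12.3, 77.8]), np.float32(6.9), 229), 0.1329), ((array([561.5, 152. ]), array([35.6, 59.5]), np.float32(7.2), 460), 0.1321)]
```

Request:
arm_command(
  rows=[
    {"fingers": 40, "travel": [2, -2, 0], "roll": 1},
    {"fingers": 40, "travel": [5, -5, 0], "roll": 2},
    {"fingers": 40, "travel": [8, -8.5, 0], "roll": 3.3},
    {"fingers": 40, "travel": [11, -11.5, 0], "roll": 3.3},
    {"fingers": 40, "travel": [13.2, -13.6, 0], "roll": 3.3},
    {"fingers": 40, "travel": [13.2, -13.8, 1], "roll": 3.3},
    {"fingers": 40, "travel": [13.2, -13.8, 4], "roll": 3.3},
    {"fingers": 40, "travel": [13.2, -13.8, 6], "roll": 3.3},
    {"fingers": 40, "travel": [13.2, -13.8, 7.2], "roll": 3.3},
    {"fingers": 40, "travel": [13.2, -13.8, 7.5], "roll": 3.3},
  ],
)

```text
time_s: 25.85
tcp_pos: [0.5707, 0.1077, 0.127]
ee_rot: [[0.117, -0.993, -0.003], [-0.993, -0.117, -0.002], [0.001, 0.004, -1.0]]
wrist_force: [-0.9, -0.5, 0.0]
gripper_width: 0.687
```

```bash
python3 - <<'E'
from h import *
st();tgt(*F(4,163),125.5,6.7)
E
```

```text
25.85 [570.7 107.7 127. ] hd -173.3 [-0.9 -0.5  0. ] 59.7
travel [ 0.16 -0.21  0.15] roll 0.0 j6 -19.9
```

Release, rise, then over to the next bread (average of cameras about (407.5, 151), 2.5°).

Request:
arm_command(
  rows=[
    {"fingers": 40, "travel": [0.1, 0, 0.1], "roll": 0},
    {"fingers": 40, "travel": [0.1, 0, 0.1], "roll": 0},
    {"fingers": 75, "travel": [0.1, 0, 0.1], "roll": 0},
    {"fingers": 90, "travel": [0.1, 0, 0.1], "roll": 0},
    {"fingers": 90, "travel": [0.1, 0, 0], "roll": 0},
    {"fingers": 100, "travel": [0, 0, -3], "roll": 0},
    {"fingers": 100, "travel": [0, 0, -7], "roll": 0},
    {"fingers": 100, "travel": [0, 0, -9], "roll": 0},
    {"fingers": 100, "travel": [0, 0, -9], "roll": 0},
  ],
)

```text
time_s: 26.75
tcp_pos: [0.5741, 0.1085, 0.223]
ee_rot: [[0.117, -0.993, 0.008], [-0.993, -0.117, 0.003], [-0.002, -0.009, -1.0]]
wrist_force: [0.4, 0.9, 0.7]
gripper_width: 1.0
```

```bash
python3 - <<'E'
from h import *
st();tgt(407.5,151,93,2.5)
im,W=snap("scene"); print("bread",comps(W,zone(W,.28,.47,-.05,.35,.096,.11)))
E
```

```text
26.75 [574.1 108.5 223. ] hd -173.3 [0.4 0.9 0.7] 87.0
travel [-6.14 16.16 12.87] roll 4.2 j6 -19.9
bread [((array([405.2,  82.9]), array([37.3, 59.1]), np.float32(166.8), 163), 0.1018), ((array([409.5, 152.7]), array([38.1, 61.7]), np.float32(178.7), 174), 0.1019)]
```

Request:
arm_command(
  rows=[
    {"fingers": 100, "travel": [-1.5, 4, 0], "roll": 1},
    {"fingers": 100, "travel": [-3, 8, 0], "roll": 2},
    {"fingers": 100, "travel": [-4.5, 12, 0], "roll": 3.3},
    {"fingers": 100, "travel": [-5.8, 15, 0], "roll": 4.2},
    {"fingers": 100, "travel": [-6.2, 15.9, 2], "roll": 4.2},
    {"fingers": 100, "travel": [-6.2, 15.9, 6], "roll": 4.2},
    {"fingers": 100, "travel": [-6.2, 15.9, 10], "roll": 4.2},
    {"fingers": 100, "travel": [-6.2, 15.9, 12], "roll": 4.2},
    {"fingers": 100, "travel": [-6.2, 15.9, 12.4], "roll": 4.2},
    {"fingers": 100, "travel": [-6.2, 15.9, 12.4], "roll": 4.2},
  ],
)

```text
time_s: 27.8
tcp_pos: [0.4065, 0.1505, 0.0938]
ee_rot: [[0.043, -0.999, -0.002], [-0.999, -0.043, -0.002], [0.002, 0.002, -1.0]]
wrist_force: [0.4, 0.5, -0.3]
gripper_width: 0.996
```

```bash
python3 - <<'E'
from h import *
st();tgt(407.5,151,93,2.5)
E
```

```text
27.8 [406.5 150.5  93.8] hd -177.5 [ 0.4  0.5 -0.3] 86.6
travel [-0.05 -0.1   0.08] roll -0.0 j6 -39.5
```

Request:
arm_command(
  rows=[
    {"fingers": 60, "travel": [0, 0, 0], "roll": 0},
    {"fingers": 50, "travel": [0, 0, 0], "roll": 0},
    {"fingers": 40, "travel": [0, 0, 0], "roll": 0},
    {"fingers": 40, "travel": [0, 0, 0], "roll": 0},
    {"fingers": 40, "travel": [0, 0, -1], "roll": 0},
    {"fingers": 40, "travel": [0, 0, -4], "roll": 0},
    {"fingers": 40, "travel": [0, 0, -8], "roll": 0},
    {"fingers": 40, "travel": [0, 0, -11], "roll": 0},
    {"fingers": 40, "travel": [0, 0, -11], "roll": 0},
    {"fingers": 40, "travel": [0, 0, -11], "roll": 0},
  ],
)

```text
time_s: 28.8
tcp_pos: [0.4067, 0.151, 0.2054]
ee_rot: [[0.043, -0.999, 0.001], [-0.999, -0.043, 0.002], [-0.002, -0.001, -1.0]]
wrist_force: [-0.2, -0.6, -0.3]
gripper_width: 0.688
```

```bash
python3 - <<'E'
from h import *
st();tgt(*F(-4,118),203,6.7)
im,W=snap("top"); print("bread",comps(W,zone(W,.28,.47,-.05,.35,.096,.115)));print("trough",comps(W,zone(W,.5,.65,-.0,.19,.125,.14)))
E
```

```text
28.8 [406.7 151.  205.4] hd -177.5 [-0.2 -0.6 -0.3] 59.9
travel [  9.72 -15.95   0.24] roll -4.2 j6 -39.5
bread [((array([402.6,  79. ]), array([34.9, 57.4]), np.float32(166.2), 395), 0.1004)]
trough [((array([572.7, 106.8]), array([34.9, 60.3]), np.float32(8.7), 457), 0.1321), ((array([562.3, 179.5]), array([12.6, 68.8]), np.float32(6.8), 203), 0.133), ((array([561.5, 151.9]), array([35.5, 59.9]), np.float32(6.6), 456), 0.1321)]
```

Request:
arm_command(
  rows=[
    {"fingers": 40, "travel": [1.5, -2, 0], "roll": -1},
    {"fingers": 40, "travel": [3.5, -5.5, 0], "roll": -2},
    {"fingers": 40, "travel": [5.5, -9, 0], "roll": -3},
    {"fingers": 40, "travel": [7.5, -12.5, 0], "roll": -4.2},
    {"fingers": 40, "travel": [9.5, -15.5, 0], "roll": -4.2},
    {"fingers": 40, "travel": [9.7, -16, 1], "roll": -4.2},
    {"fingers": 40, "travel": [9.7, -16, 4], "roll": -4.2},
    {"fingers": 40, "travel": [9.7, -16, 6], "roll": -4.2},
    {"fingers": 40, "travel": [9.7, -16, 7.4], "roll": -4.2},
    {"fingers": 40, "travel": [9.7, -16, 7.8], "roll": -4.2},
  ],
)

```text
time_s: 29.85
tcp_pos: [0.5681, 0.0601, 0.127]
ee_rot: [[0.118, -0.993, -0.008], [-0.993, -0.118, -0.004], [0.003, 0.008, -1.0]]
wrist_force: [-12.7, 1.5, 30.5]
gripper_width: 0.687
```

```bash
python3 - <<'E'
from h import *
st();tgt(*F(-4,118),125.5,6.7)
E
```

```text
29.85 [568.1  60.1 127. ] hd -173.2 [-12.7   1.5  30.5] 59.8
travel [-0.04 -0.22  0.15] roll 0.1 j6 -15.6
```

Request:
arm_command(
  rows=[
    {"fingers": 40, "travel": [0, -0.1, -0.3], "roll": 0},
    {"fingers": 40, "travel": [0, -0.2, -0.3], "roll": 0},
    {"fingers": 40, "travel": [0, -0.2, -0.2], "roll": 0},
  ],
)

```text
time_s: 30.15
tcp_pos: [0.5723, 0.0612, 0.1276]
ee_rot: [[0.116, -0.993, -0.002], [-0.993, -0.116, -0.0], [0.0, 0.002, -1.0]]
wrist_force: [-0.0, -0.4, -0.5]
gripper_width: 0.685
```

```bash
python3 - <<'E'
from h import *
st();tgt(*F(-4,118),125.5,6.7)
im,W=snap("scene","s14"); cv2.imwrite("pics/s14c.png",cv2.resize(im[190:310,280:440,::-1],None,fx=4,fy=4))
E
```

```text
30.15 [572.3  61.2 127.6] hd -173.3 [-0.  -0.4 -0.5] 59.6
travel [0.03 0.21 0.21] roll -0.0 j6 -15.5
```

View pics/s14c.png

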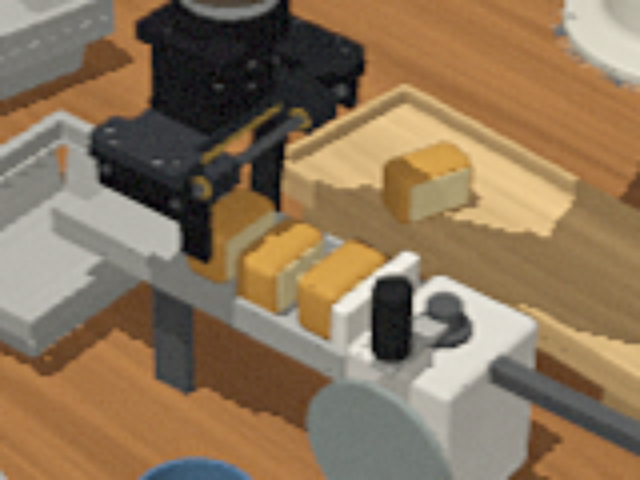

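The bread sits level in the trough and the force is gone; it had only pressed on the floor. Release, and get the last one.

Request:
arm_command(
  rows=[
    {"fingers": 75, "travel": [0, 0, 0], "roll": 0},
    {"fingers": 90, "travel": [0, 0, 0], "roll": 0},
    {"fingers": 90, "travel": [0, 0, 0], "roll": 0},
    {"fingers": 100, "travel": [0, 0, -3], "roll": 0},
    {"fingers": 100, "travel": [0, 0, -7], "roll": 0},
    {"fingers": 100, "travel": [0, 0, -9], "roll": 0},
    {"fingers": 100, "travel": [0, 0, -9], "roll": 0},
  ],
)

```text
time_s: 30.9
tcp_pos: [0.5749, 0.0616, 0.2226]
ee_rot: [[0.117, -0.993, 0.008], [-0.993, -0.117, 0.002], [-0.001, -0.008, -1.0]]
wrist_force: [-0.9, 0.7, 1.1]
gripper_width: 0.995
```

```bash
python3 - <<'E'
from h import *
im,W=snap("scene"); print("bread",comps(W,zone(W,.28,.47,-.05,.35,.096,.11)))
im,W=snap("top"); print("bread",comps(W,zone(W,.28,.47,-.05,.35,.096,.11)))
st();tgt(403.5,81,93,165)
E
```

```text
bread [((array([405.1,  80.7]), array([40.1, 59.6]), np.float32(160.5), 170), 0.1018)]
bread [((array([402.5,  79. ]), array([34.4, 58. ]), np.float32(166.9), 405), 0.1005)]
31.0 [572.6  61.2 218.5] hd -173.4 [-0.4  0.5 -0.2] 86.8
travel [-3.92 16.57 12.55] roll 21.6 j6 -15.5
```

Request:
arm_command(
  rows=[
    {"fingers": 100, "travel": [-1, 4, 0], "roll": 5},
    {"fingers": 100, "travel": [-2, 8, 0], "roll": 11},
    {"fingers": 100, "travel": [-3, 12, 0], "roll": 17},
    {"fingers": 100, "travel": [-3.8, 15, 0], "roll": 21.6},
    {"fingers": 100, "travel": [-3.9, 16.5, 2], "roll": 21.6},
    {"fingers": 100, "travel": [-3.9, 16.5, 6], "roll": 21.6},
    {"fingers": 100, "travel": [-3.9, 16.5, 10], "roll": 21.6},
    {"fingers": 100, "travel": [-3.9, 16.5, 12], "roll": 21.6},
    {"fingers": 100, "travel": [-3.9, 16.5, 12.5], "roll": 21.6},
    {"fingers": 100, "travel": [-3.9, 16.5, 12.5], "roll": 21.6},
  ],
)

```text
time_s: 32.0
tcp_pos: [0.4038, 0.0802, 0.0925]
ee_rot: [[-0.258, -0.966, -0.003], [-0.966, 0.258, -0.002], [0.003, 0.002, -1.0]]
wrist_force: [0.1, -0.3, 0.7]
gripper_width: 0.998
```

```bash
python3 - <<'E'
from h import *
st();tgt(403.5,81,93,165)
E
```

```text
32.0 [403.8  80.2  92.5] hd 165.1 [ 0.1 -0.3  0.7] 86.8
travel [-0.07  0.05 -0.05] roll 0.1 j6 -49.0
```

Request:
arm_command(
  rows=[
    {"fingers": 60, "travel": [0, 0, 0], "roll": 0},
    {"fingers": 50, "travel": [0, 0, 0], "roll": 0},
    {"fingers": 40, "travel": [0, 0, 0], "roll": 0},
    {"fingers": 40, "travel": [0, 0, 0], "roll": 0},
    {"fingers": 40, "travel": [0, 0, -1], "roll": 0},
    {"fingers": 40, "travel": [0, 0, -4], "roll": 0},
    {"fingers": 40, "travel": [0, 0, -8], "roll": 0},
    {"fingers": 40, "travel": [0, 0, -11], "roll": 0},
    {"fingers": 40, "travel": [0, 0, -11], "roll": 0},
    {"fingers": 40, "travel": [0, 0, -11], "roll": 0},
  ],
)

```text
time_s: 33.0
tcp_pos: [0.4044, 0.0808, 0.2044]
ee_rot: [[-0.258, -0.966, 0.002], [-0.966, 0.258, 0.002], [-0.002, -0.001, -1.0]]
wrist_force: [-0.8, -0.1, -0.1]
gripper_width: 0.684
```

```bash
python3 - <<'E'
from h import *
st();tgt(*F(0,73),203,6.7)
im,W=snap("top"); print("bread",comps(W,zone(W,.28,.47,-.05,.35,.096,.115)));print("trough",comps(W,zone(W,.5,.65,-.0,.19,.125,.14)))
E
```

```text
33.0 [404.4  80.8 204.4] hd 165.1 [-0.8 -0.1 -0.1] 59.5
travel [  1.7  -18.57   0.16] roll -21.6 j6 -49.0
bread []
trough [((array([572.2, 106.7]), array([35.1, 59. ]), np.float32(8.2), 457), 0.1323), ((array([572.7,  60.6]), array([35.1, 60.2]), np.float32(6.8), 455), 0.1321), ((array([558.5, 178.9]), array([12.5, 78.2]), np.float32(6.9), 227), 0.133), ((array([561.4, 151.9]), array([35.7, 59.4]), np.float32(6.3), 461), 0.132)]
```

Request:
arm_command(
  rows=[
    {"fingers": 40, "travel": [0.2, -3, 0], "roll": -4},
    {"fingers": 40, "travel": [0.5, -7, 0], "roll": -9},
    {"fingers": 40, "travel": [1, -11, 0], "roll": -14},
    {"fingers": 40, "travel": [1.3, -15, 0], "roll": -19},
    {"fingers": 40, "travel": [1.6, -18, 0], "roll": -21.6},
    {"fingers": 40, "travel": [1.6, -18.6, 1], "roll": -21.6},
    {"fingers": 40, "travel": [1.6, -18.6, 4], "roll": -21.6},
    {"fingers": 40, "travel": [1.6, -18.6, 6], "roll": -21.6},
    {"fingers": 40, "travel": [1.6, -18.6, 7.2], "roll": -21.6},
    {"fingers": 40, "travel": [1.6, -18.6, 7.5], "roll": -21.6},
  ],
)

```text
time_s: 34.05
tcp_pos: [0.5779, 0.017, 0.1272]
ee_rot: [[0.116, -0.993, -0.006], [-0.993, -0.116, -0.002], [0.001, 0.006, -1.0]]
wrist_force: [-6.3, 0.9, 11.1]
gripper_width: 0.689
```

Request:
arm_command(
  rows=[
    {"fingers": 40, "travel": [0, 0, 0], "roll": 0},
    {"fingers": 75, "travel": [0, 0, 0], "roll": 0},
    {"fingers": 90, "travel": [0, 0, 0], "roll": 0},
    {"fingers": 90, "travel": [0, 0, 0], "roll": 0},
    {"fingers": 100, "travel": [0, 0, -3], "roll": 0},
    {"fingers": 100, "travel": [0, 0, -7], "roll": 0},
    {"fingers": 100, "travel": [0, 0, -11], "roll": 0},
    {"fingers": 100, "travel": [0, 0, -11], "roll": 0},
  ],
)

```text
time_s: 34.85
tcp_pos: [0.5836, 0.0177, 0.2456]
ee_rot: [[0.117, -0.993, 0.014], [-0.993, -0.117, 0.002], [-0.0, -0.014, -1.0]]
wrist_force: [-0.0, -0.1, 2.0]
gripper_width: 0.994
```

```bash
python3 - <<'E'
from h import *
st(); tgt(608,238.5,237,96.7); 
for n in("scene","top"):
    im,W=snap(n); print("trough",comps(W,zone(W,.5,.65,-.1,.19,.125,.14)));print("knob",comps(W,zone(W,.47,.68,.15,.4,.182,.196),5)); print("tray",comps(W,zone(W,.28,.47,-.1,.35,.085,.115)))
E
```

```text
34.85 [583.6  17.7 245.6] hd -173.3 [-0.  -0.1  2. ] 86.5
travel [-21.65  -5.     0.93] roll -90.0 j6 -11.0
trough [((array([581.8,  19.5]), array([36.2, 64.1]), np.float32(6.6), 201), 0.1326), ((array([574. ,  64.8]), array([39.2, 65.3]), np.float32(11.1), 210), 0.133), ((array([575.5, 110.2]), array([38.3, 64.9]), np.float32(14.2), 219), 0.1327), ((array([562.3, 162.5]), array([53.3, 81.2]), np.float32(3.2), 308), 0.1338)]
knob [((array([608.9, 238.2]), array([23.6, 29.1]), np.float32(44.1), 83), 0.1889)]
tray []
trough [((array([572. , 106.7]), array([35.1, 58.3]), np.float32(8.1), 440), 0.1323), ((array([572.7,  63. ]), array([30.3, 59.2]), np.float32(6.4), 376), 0.1323), ((array([582.7,  14.4]), array([31.4, 32.5]), np.float32(2.2), 227), 0.1325), ((array([558.8, 143.6]), array([25.9, 51. ]), np.float32(15.8), 248), 0.1324)]
knob []
tray []
```

All four breads stand in the trough, tray empty. Now to the knob; tool axes lie along the feeder's, so I keep this orientation (jaws along the feeder's x).

Request:
arm_command(
  rows=[
    {"fingers": 55, "travel": [-3, -0.7, 0], "roll": 0},
    {"fingers": 55, "travel": [-7, -1.6, 0], "roll": 0},
    {"fingers": 55, "travel": [-11, -2.6, 0], "roll": 0},
    {"fingers": 55, "travel": [-15, -3.5, 0], "roll": 0},
    {"fingers": 55, "travel": [-19, -4.4, 0], "roll": 0},
    {"fingers": 55, "travel": [-21.6, -5, 0], "roll": 0},
    {"fingers": 55, "travel": [-21.6, -5, 0], "roll": 0},
    {"fingers": 55, "travel": [-21.6, -5, 0], "roll": 0},
  ],
)

```text
time_s: 35.75
tcp_pos: [0.6039, 0.2378, 0.2365]
ee_rot: [[0.117, -0.993, -0.003], [-0.993, -0.117, -0.002], [0.002, 0.003, -1.0]]
wrist_force: [0.8, -0.5, -0.3]
gripper_width: 0.556
```

```bash
python3 - <<'E'
from h import *
st();tgt(608.3,238.5,157,6.7)
E
```

```text
35.75 [603.9 237.8 236.5] hd -173.3 [ 0.8 -0.5 -0.3] 48.4
travel [-0.03 -0.47  7.95] roll 0.0 j6 -29.0
```

Request:
arm_command(
  rows=[
    {"fingers": 55, "travel": [0, -0.4, 0.5], "roll": 0},
    {"fingers": 55, "travel": [0, -0.4, 3], "roll": 0},
    {"fingers": 55, "travel": [0, -0.4, 5.5], "roll": 0},
    {"fingers": 55, "travel": [0, -0.4, 7.5], "roll": 0},
    {"fingers": 55, "travel": [0, -0.4, 7.9], "roll": 0},
    {"fingers": 55, "travel": [0, -0.4, 7.9], "roll": 0},
    {"fingers": 55, "travel": [0, -0.4, 7.9], "roll": 0},
  ],
)

```text
time_s: 36.45
tcp_pos: [0.6095, 0.2379, 0.1608]
ee_rot: [[0.116, -0.993, 0.002], [-0.993, -0.116, 0.001], [-0.001, -0.002, -1.0]]
wrist_force: [-0.4, -0.8, 0.6]
gripper_width: 0.548
```

```bash
python3 - <<'E'
from h import *
st();tgt(608.3,238.5,157,6.7)
im,W=snap("scene"); cv2.imwrite("pics/s15c.png",cv2.resize(im[190:330,300:460,::-1],None,fx=4,fy=4))
E
```

```text
36.45 [609.5 237.9 160.8] hd -173.4 [-0.4 -0.8  0.6] 47.6
travel [-0.08  0.12  0.38] roll -0.1 j6 -28.8
```

View pics/s15c.png

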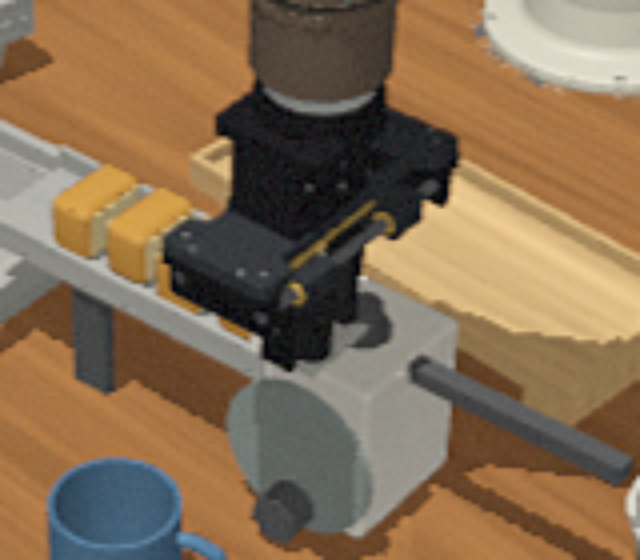

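The fingers straddle the knob well above the arm. Close gently.

Request:
arm_command(
  rows=[
    {"fingers": 45, "travel": [0, 0.05, 0.2], "roll": 0},
    {"fingers": 38, "travel": [0, 0.05, 0.2], "roll": 0},
    {"fingers": 32, "travel": [0, 0.05, 0.2], "roll": 0},
    {"fingers": 20, "travel": [0, 0.05, 0.2], "roll": 0},
    {"fingers": 10, "travel": [0, 0.05, 0.2], "roll": 0},
    {"fingers": 10, "travel": [0, 0.05, 0.2], "roll": 0},
  ],
)

```text
time_s: 37.1
tcp_pos: [0.6068, 0.2377, 0.1577]
ee_rot: [[0.116, -0.993, -0.003], [-0.993, -0.116, -0.001], [0.001, 0.003, -1.0]]
wrist_force: [-5.2, -0.2, 2.8]
gripper_width: 0.29
```

```bash
python3 - <<'E'
from h import *
st(); print(F(55,290))
r=55
for k in range(4):
    a0=k*90
    rows=[]
    for i in range(1,11):
        a=a0+9*i
        # clockwise: pos=(r cos a, -r sin a) feeder; tool x=-fy, tool y=-fx
        dx=r*(np.cos(np.radians(a))-np.cos(np.radians(a0))); dy=-r*(np.sin(np.radians(a))-np.sin(np.radians(a0)))
        rows.append((round(-dy/10,2),round(-dx/10,2)))
    print(k,rows)
E
```

```text
37.1 [606.8 237.7 157.7] hd -173.3 [-5.2 -0.2  2.8] 25.2
[608.78987197 238.43637891]
0 [(np.float64(0.86), np.float64(0.07)), (np.float64(1.7), np.float64(0.27)), (np.float64(2.5), np.float64(0.6)), (np.float64(3.23), np.float64(1.05)), (np.float64(3.89), np.float64(1.61)), (np.float64(4.45), np.float64(2.27)), (np.float64(4.9), np.float64(3.0)), (np.float64(5.23), np.float64(3.8)), (np.float64(5.43), np.float64(4.64)), (np.float64(5.5), np.float64(5.5))]
1 [(np.float64(-0.07), np.float64(0.86)), (np.float64(-0.27), np.float64(1.7)), (np.float64(-0.6), np.float64(2.5)), (np.float64(-1.05), np.float64(3.23)), (np.float64(-1.61), np.float64(3.89)), (np.float64(-2.27), np.float64(4.45)), (np.float64(-3.0), np.float64(4.9)), (np.float64(-3.8), np.float64(5.23)), (np.float64(-4.64), np.float64(5.43)), (np.float64(-5.5), np.float64(5.5))]
2 [(np.float64(-0.86), np.float64(-0.07)), (np.float64(-1.7), np.float64(-0.27)), (np.float64(-2.5), np.float64(-0.6)), (np.float64(-3.23), np.float64(-1.05)), (np.float64(-3.89), np.float64(-1.61)), (np.float64(-4.45), np.float64(-2.27)), (np.float64(-4.9), np.float64(-3.0)), (np.float64(-5.23), np.float64(-3.8)), (np.float64(-5.43), np.float64(-4.64)), (np.float64(-5.5), np.float64(-5.5))]
3 [(np.float64(0.07), np.float64(-0.86)), (np.float64(0.27), np.float64(-1.7)), (np.float64(0.6), np.float64(-2.5)), (np.float64(1.05), np.float64(-3.23)), (np.float64(1.61), np.float64(-3.89)), (np.float64(2.27), np.float64(-4.45)), (np.float64(3.0), np.float64(-4.9)), (np.float64(3.8), np.float64(-5.23)), (np.float64(4.64), np.float64(-5.43)), (np.float64(5.5), np.float64(-5.5))]
```

```bash
python3 - <<'E'
import numpy as np
def seg(a0,A): return [(round(5.5*(np.sin(np.radians(a))-np.sin(np.radians(a0))),2),round(5.5*(np.cos(np.radians(a0))-np.cos(np.radians(a))),2)) for a in A]
f=lambda L:[(float(a),float(b)) for a,b in L]
print(f(seg(0,[2,6,12,19,27,36,45,54,63,72]))); print(f(seg(72,[81,90])))
E
```

```text
[(0.19, 0.0), (0.57, 0.03), (1.14, 0.12), (1.79, 0.3), (2.5, 0.6), (3.23, 1.05), (3.89, 1.61), (4.45, 2.27), (4.9, 3.0), (5.23, 3.8)]
[(0.2, 0.84), (0.27, 1.7)]
```

Request:
arm_command(
  rows=[
    {"fingers": 10, "travel": [0.19, 0.05, 0], "roll": 0},
    {"fingers": 10, "travel": [0.57, 0.13, 0], "roll": 0},
    {"fingers": 10, "travel": [1.14, 0.22, 0], "roll": 0},
    {"fingers": 10, "travel": [1.79, 0.4, 0], "roll": 0},
    {"fingers": 10, "travel": [2.5, 0.7, 0], "roll": 0},
    {"fingers": 10, "travel": [3.23, 1.15, 0], "roll": 0},
    {"fingers": 10, "travel": [3.89, 1.71, 0], "roll": 0},
    {"fingers": 10, "travel": [4.45, 2.37, 0], "roll": 0},
    {"fingers": 10, "travel": [4.9, 3.1, 0], "roll": 0},
    {"fingers": 10, "travel": [5.23, 3.9, 0], "roll": 0},
  ],
)

```text
time_s: 38.1
tcp_pos: [0.5811, 0.1847, 0.158]
ee_rot: [[0.118, -0.993, 0.014], [-0.993, -0.118, 0.007], [-0.005, -0.014, -1.0]]
wrist_force: [14.1, 3.7, -9.7]
gripper_width: 0.292
```

```bash
cat >> h.py <<'E'
def crk():
    s=sense(); a=np.radians(YAW); d=np.array(s["tcp_pos"][:2])*1000-F(0,290)
    x=np.cos(a)*d[0]+np.sin(a)*d[1]; y=-np.sin(a)*d[0]+np.cos(a)*d[1]
    f=s["wrist_force"]; t=s["time_s"]
    print("t",t,"ang",round(np.degrees(np.arctan2(-y,x))%360,1),"r",round(np.hypot(x,y),1),"F",np.round(f,1),"w",round(s["gripper_width"]*87,1),"z",round(s["tcp_pos"][2]*1000,1))
E
python3 - <<'E'
from h import *
crk()
E
```

```text
t 38.1 ang 67.1 r 54.5 F [14.1  3.7 -9.7] w 25.4 z 158.0
```

Request:
arm_command(
  rows=[
    {"fingers": 10, "travel": [0.2, 0.84, 0], "roll": 0},
    {"fingers": 10, "travel": [0.27, 1.7, 0], "roll": 0},
  ],
)

```text
time_s: 38.3
tcp_pos: [0.5646, 0.1778, 0.158]
ee_rot: [[0.117, -0.993, 0.013], [-0.993, -0.117, 0.003], [-0.001, -0.013, -1.0]]
wrist_force: [15.3, -4.6, -7.9]
gripper_width: 0.288
```

Request:
arm_command(
  rows=[
    {"fingers": 10, "travel": [-0.07, 0.86, 0], "roll": 0},
    {"fingers": 10, "travel": [-0.27, 1.7, 0], "roll": 0},
    {"fingers": 10, "travel": [-0.6, 2.5, 0], "roll": 0},
    {"fingers": 10, "travel": [-1.05, 3.23, 0], "roll": 0},
    {"fingers": 10, "travel": [-1.61, 3.89, 0], "roll": 0},
    {"fingers": 10, "travel": [-2.27, 4.45, 0], "roll": 0},
    {"fingers": 10, "travel": [-3, 4.9, 0], "roll": 0},
    {"fingers": 10, "travel": [-3.8, 5.23, 0], "roll": 0},
    {"fingers": 10, "travel": [-4.64, 5.43, 0], "roll": 0},
    {"fingers": 10, "travel": [-5.5, 5.5, 0], "roll": 0},
  ],
)

```text
time_s: 39.3
tcp_pos: [0.4977, 0.2224, 0.1577]
ee_rot: [[0.116, -0.993, -0.001], [-0.993, -0.116, -0.005], [0.005, 0.002, -1.0]]
wrist_force: [0.7, -9.0, 3.2]
gripper_width: 0.295
```

```bash
python3 - <<'E'
from h import *
crk()
E
```

```text
t 39.3 ang 177.0 r 57.2 F [ 0.7 -9.   3.2] w 25.6 z 157.7
```

Request:
arm_command(
  rows=[
    {"fingers": 10, "travel": [-0.86, -0.07, 0], "roll": 0},
    {"fingers": 10, "travel": [-1.7, -0.27, 0], "roll": 0},
    {"fingers": 10, "travel": [-2.5, -0.6, 0], "roll": 0},
    {"fingers": 10, "travel": [-3.23, -1.05, 0], "roll": 0},
    {"fingers": 10, "travel": [-3.89, -1.61, 0], "roll": 0},
    {"fingers": 10, "travel": [-4.45, -2.27, 0], "roll": 0},
    {"fingers": 10, "travel": [-4.9, -3, 0], "roll": 0},
    {"fingers": 10, "travel": [-5.23, -3.8, 0], "roll": 0},
    {"fingers": 10, "travel": [-5.43, -4.64, 0], "roll": 0},
    {"fingers": 10, "travel": [-5.5, -5.5, 0], "roll": 0},
  ],
)

```text
time_s: 40.3
tcp_pos: [0.5471, 0.2861, 0.1577]
ee_rot: [[0.116, -0.993, 0.0], [-0.993, -0.116, -0.001], [0.001, -0.0, -1.0]]
wrist_force: [-0.7, -2.9, 3.0]
gripper_width: 0.292
```

Request:
arm_command(
  rows=[
    {"fingers": 10, "travel": [0.07, -0.86, 0], "roll": 0},
    {"fingers": 10, "travel": [0.27, -1.7, 0], "roll": 0},
    {"fingers": 10, "travel": [0.6, -2.5, 0], "roll": 0},
    {"fingers": 10, "travel": [1.05, -3.23, 0], "roll": 0},
    {"fingers": 10, "travel": [1.61, -3.89, 0], "roll": 0},
    {"fingers": 10, "travel": [2.27, -4.45, 0], "roll": 0},
    {"fingers": 10, "travel": [3, -4.9, 0], "roll": 0},
    {"fingers": 10, "travel": [3.8, -5.23, 0], "roll": 0},
    {"fingers": 10, "travel": [4.64, -5.43, 0], "roll": 0},
    {"fingers": 10, "travel": [5.5, -5.5, 0], "roll": 0},
  ],
)

```text
time_s: 41.3
tcp_pos: [0.6065, 0.2402, 0.1577]
ee_rot: [[0.116, -0.993, -0.001], [-0.993, -0.116, 0.004], [-0.004, 0.0, -1.0]]
wrist_force: [-9.7, 5.6, 5.2]
gripper_width: 0.288
```

```bash
python3 - <<'E'
from h import *
crk()
E
```

```text
t 41.3 ang 357.8 r 52.9 F [-9.7  5.6  5.2] w 25.0 z 157.7
```

Request:
arm_command(
  rows=[
    {"fingers": 10, "travel": [0.86, 0.07, 0], "roll": 0},
    {"fingers": 10, "travel": [1.7, 0.27, 0], "roll": 0},
    {"fingers": 10, "travel": [2.5, 0.6, 0], "roll": 0},
    {"fingers": 10, "travel": [3.23, 1.05, 0], "roll": 0},
    {"fingers": 10, "travel": [3.89, 1.61, 0], "roll": 0},
    {"fingers": 10, "travel": [4.45, 2.27, 0], "roll": 0},
    {"fingers": 10, "travel": [4.9, 3, 0], "roll": 0},
    {"fingers": 10, "travel": [5.23, 3.8, 0], "roll": 0},
    {"fingers": 10, "travel": [5.43, 4.64, 0], "roll": 0},
    {"fingers": 10, "travel": [5.5, 5.5, 0], "roll": 0},
  ],
)

```text
time_s: 42.3
tcp_pos: [0.5658, 0.1782, 0.1579]
ee_rot: [[0.117, -0.993, 0.015], [-0.993, -0.117, 0.004], [-0.002, -0.015, -1.0]]
wrist_force: [16.2, -5.3, -7.2]
gripper_width: 0.287
```

Request:
arm_command(
  rows=[
    {"fingers": 10, "travel": [-0.07, 0.86, 0], "roll": 0},
    {"fingers": 10, "travel": [-0.27, 1.7, 0], "roll": 0},
    {"fingers": 10, "travel": [-0.6, 2.5, 0], "roll": 0},
    {"fingers": 10, "travel": [-1.05, 3.23, 0], "roll": 0},
    {"fingers": 10, "travel": [-1.61, 3.89, 0], "roll": 0},
    {"fingers": 10, "travel": [-2.27, 4.45, 0], "roll": 0},
    {"fingers": 10, "travel": [-3, 4.9, 0], "roll": 0},
    {"fingers": 10, "travel": [-3.8, 5.23, 0], "roll": 0},
    {"fingers": 10, "travel": [-4.64, 5.43, 0], "roll": 0},
    {"fingers": 10, "travel": [-5.5, 5.5, 0], "roll": 0},
  ],
)

```text
time_s: 43.3
tcp_pos: [0.4977, 0.2227, 0.1576]
ee_rot: [[0.115, -0.993, -0.002], [-0.993, -0.115, -0.004], [0.004, 0.002, -1.0]]
wrist_force: [-1.3, -9.1, 5.0]
gripper_width: 0.291
```

Request:
arm_command(
  rows=[
    {"fingers": 10, "travel": [-0.86, -0.07, 0], "roll": 0},
    {"fingers": 10, "travel": [-1.7, -0.27, 0], "roll": 0},
    {"fingers": 10, "travel": [-2.5, -0.6, 0], "roll": 0},
    {"fingers": 10, "travel": [-3.23, -1.05, 0], "roll": 0},
    {"fingers": 10, "travel": [-3.89, -1.61, 0], "roll": 0},
    {"fingers": 10, "travel": [-4.45, -2.27, 0], "roll": 0},
    {"fingers": 10, "travel": [-4.9, -3, 0], "roll": 0},
    {"fingers": 10, "travel": [-5.23, -3.8, 0], "roll": 0},
    {"fingers": 10, "travel": [-5.43, -4.64, 0], "roll": 0},
    {"fingers": 10, "travel": [-5.5, -5.5, 0], "roll": 0},
  ],
)

```text
time_s: 44.3
tcp_pos: [0.5471, 0.2861, 0.1576]
ee_rot: [[0.116, -0.993, 0.0], [-0.993, -0.116, -0.001], [0.001, -0.0, -1.0]]
wrist_force: [-0.8, -4.4, 4.8]
gripper_width: 0.29
```

Request:
arm_command(
  rows=[
    {"fingers": 10, "travel": [0.07, -0.86, 0], "roll": 0},
    {"fingers": 10, "travel": [0.27, -1.7, 0], "roll": 0},
    {"fingers": 10, "travel": [0.6, -2.5, 0], "roll": 0},
    {"fingers": 10, "travel": [1.05, -3.23, 0], "roll": 0},
    {"fingers": 10, "travel": [1.61, -3.89, 0], "roll": 0},
    {"fingers": 10, "travel": [2.27, -4.45, 0], "roll": 0},
    {"fingers": 10, "travel": [3, -4.9, 0], "roll": 0},
    {"fingers": 10, "travel": [3.8, -5.23, 0], "roll": 0},
    {"fingers": 10, "travel": [4.64, -5.43, 0], "roll": 0},
    {"fingers": 10, "travel": [5.5, -5.5, 0], "roll": 0},
  ],
)

```text
time_s: 45.3
tcp_pos: [0.6065, 0.2403, 0.1577]
ee_rot: [[0.116, -0.993, -0.001], [-0.993, -0.116, 0.004], [-0.004, 0.001, -1.0]]
wrist_force: [-8.6, 6.5, 7.0]
gripper_width: 0.291
```

```bash
python3 - <<'E'
from h import *
crk(); im,W=snap("scene","s16"); print("plate/bread",comps(W,zone(W,.5,.68,-.15,.19,.123,.14)))
crk()
E
```

```text
t 45.3 ang 357.8 r 52.9 F [-8.6  6.5  7. ] w 25.4 z 157.7
plate/bread [((array([581. ,  23.3]), array([ 81.7, 148.1]), np.float32(97.6), 822), 0.1333)]
t 45.35 ang 359.1 r 52.9 F [-7.   3.6  5.1] w 25.5 z 157.7
```

Request:
arm_command(
  rows=[
    {"fingers": 10, "travel": [0.86, 0.07, 0], "roll": 0},
    {"fingers": 10, "travel": [1.7, 0.27, 0], "roll": 0},
    {"fingers": 10, "travel": [2.5, 0.6, 0], "roll": 0},
    {"fingers": 10, "travel": [3.23, 1.05, 0], "roll": 0},
    {"fingers": 10, "travel": [3.89, 1.61, 0], "roll": 0},
    {"fingers": 10, "travel": [4.45, 2.27, 0], "roll": 0},
    {"fingers": 10, "travel": [4.9, 3, 0], "roll": 0},
    {"fingers": 10, "travel": [5.23, 3.8, 0], "roll": 0},
    {"fingers": 10, "travel": [5.43, 4.64, 0], "roll": 0},
    {"fingers": 10, "travel": [5.5, 5.5, 0], "roll": 0},
  ],
)

```text
time_s: 46.35
tcp_pos: [0.5657, 0.1782, 0.158]
ee_rot: [[0.117, -0.993, 0.014], [-0.993, -0.117, 0.004], [-0.002, -0.015, -1.0]]
wrist_force: [16.5, -5.2, -5.6]
gripper_width: 0.291
```

Request:
arm_command(
  rows=[
    {"fingers": 10, "travel": [-0.07, 0.86, 0], "roll": 0},
    {"fingers": 10, "travel": [-0.27, 1.7, 0], "roll": 0},
    {"fingers": 10, "travel": [-0.6, 2.5, 0], "roll": 0},
    {"fingers": 10, "travel": [-1.05, 3.23, 0], "roll": 0},
    {"fingers": 10, "travel": [-1.61, 3.89, 0], "roll": 0},
    {"fingers": 10, "travel": [-2.27, 4.45, 0], "roll": 0},
    {"fingers": 10, "travel": [-3, 4.9, 0], "roll": 0},
    {"fingers": 10, "travel": [-3.8, 5.23, 0], "roll": 0},
    {"fingers": 10, "travel": [-4.64, 5.43, 0], "roll": 0},
    {"fingers": 10, "travel": [-5.5, 5.5, 0], "roll": 0},
  ],
)

```text
time_s: 47.35
tcp_pos: [0.4977, 0.2228, 0.1576]
ee_rot: [[0.115, -0.993, -0.002], [-0.993, -0.115, -0.004], [0.004, 0.003, -1.0]]
wrist_force: [-1.5, -8.3, 5.8]
gripper_width: 0.293
```

Request:
arm_command(
  rows=[
    {"fingers": 10, "travel": [-0.86, -0.07, 0], "roll": 0},
    {"fingers": 10, "travel": [-1.7, -0.27, 0], "roll": 0},
    {"fingers": 10, "travel": [-2.5, -0.6, 0], "roll": 0},
    {"fingers": 10, "travel": [-3.23, -1.05, 0], "roll": 0},
    {"fingers": 10, "travel": [-3.89, -1.61, 0], "roll": 0},
    {"fingers": 10, "travel": [-4.45, -2.27, 0], "roll": 0},
    {"fingers": 10, "travel": [-4.9, -3, 0], "roll": 0},
    {"fingers": 10, "travel": [-5.23, -3.8, 0], "roll": 0},
    {"fingers": 10, "travel": [-5.43, -4.64, 0], "roll": 0},
    {"fingers": 10, "travel": [-5.5, -5.5, 0], "roll": 0},
  ],
)

```text
time_s: 48.35
tcp_pos: [0.5471, 0.2861, 0.1576]
ee_rot: [[0.116, -0.993, 0.0], [-0.993, -0.116, -0.001], [0.001, -0.0, -1.0]]
wrist_force: [-2.0, -4.1, 5.8]
gripper_width: 0.287
```

Request:
arm_command(
  rows=[
    {"fingers": 10, "travel": [0.07, -0.86, 0], "roll": 0},
    {"fingers": 10, "travel": [0.27, -1.7, 0], "roll": 0},
    {"fingers": 10, "travel": [0.6, -2.5, 0], "roll": 0},
    {"fingers": 10, "travel": [1.05, -3.23, 0], "roll": 0},
    {"fingers": 10, "travel": [1.61, -3.89, 0], "roll": 0},
    {"fingers": 10, "travel": [2.27, -4.45, 0], "roll": 0},
    {"fingers": 10, "travel": [3, -4.9, 0], "roll": 0},
    {"fingers": 10, "travel": [3.8, -5.23, 0], "roll": 0},
    {"fingers": 10, "travel": [4.64, -5.43, 0], "roll": 0},
    {"fingers": 10, "travel": [5.5, -5.5, 0], "roll": 0},
  ],
)

```text
time_s: 49.35
tcp_pos: [0.6065, 0.2402, 0.1576]
ee_rot: [[0.116, -0.993, -0.001], [-0.993, -0.116, 0.004], [-0.004, 0.001, -1.0]]
wrist_force: [-8.1, 6.7, 7.2]
gripper_width: 0.293
```

Request:
arm_command(
  rows=[
    {"fingers": 10, "travel": [0.86, 0.07, 0], "roll": 0},
    {"fingers": 10, "travel": [1.7, 0.27, 0], "roll": 0},
    {"fingers": 10, "travel": [2.5, 0.6, 0], "roll": 0},
    {"fingers": 10, "travel": [3.23, 1.05, 0], "roll": 0},
    {"fingers": 10, "travel": [3.89, 1.61, 0], "roll": 0},
    {"fingers": 10, "travel": [4.45, 2.27, 0], "roll": 0},
    {"fingers": 10, "travel": [4.9, 3, 0], "roll": 0},
    {"fingers": 10, "travel": [5.23, 3.8, 0], "roll": 0},
    {"fingers": 10, "travel": [5.43, 4.64, 0], "roll": 0},
    {"fingers": 10, "travel": [5.5, 5.5, 0], "roll": 0},
  ],
)

```text
time_s: 50.35
tcp_pos: [0.5656, 0.1782, 0.1579]
ee_rot: [[0.117, -0.993, 0.014], [-0.993, -0.117, 0.004], [-0.002, -0.014, -1.0]]
wrist_force: [16.5, -4.8, -6.4]
gripper_width: 0.288
```

Request:
arm_command(
  rows=[
    {"fingers": 10, "travel": [-0.07, 0.86, 0], "roll": 0},
    {"fingers": 10, "travel": [-0.27, 1.7, 0], "roll": 0},
    {"fingers": 10, "travel": [-0.6, 2.5, 0], "roll": 0},
    {"fingers": 10, "travel": [-1.05, 3.23, 0], "roll": 0},
    {"fingers": 10, "travel": [-1.61, 3.89, 0], "roll": 0},
    {"fingers": 10, "travel": [-2.27, 4.45, 0], "roll": 0},
    {"fingers": 10, "travel": [-3, 4.9, 0], "roll": 0},
    {"fingers": 10, "travel": [-3.8, 5.23, 0], "roll": 0},
    {"fingers": 10, "travel": [-4.64, 5.43, 0], "roll": 0},
    {"fingers": 10, "travel": [-5.5, 5.5, 0], "roll": 0},
  ],
)

```text
time_s: 51.35
tcp_pos: [0.4977, 0.2228, 0.1576]
ee_rot: [[0.115, -0.993, -0.002], [-0.993, -0.115, -0.004], [0.004, 0.003, -1.0]]
wrist_force: [-1.5, -7.9, 6.5]
gripper_width: 0.292
```

Request:
arm_command(
  rows=[
    {"fingers": 10, "travel": [-0.86, -0.07, 0], "roll": 0},
    {"fingers": 10, "travel": [-1.7, -0.27, 0], "roll": 0},
    {"fingers": 10, "travel": [-2.5, -0.6, 0], "roll": 0},
    {"fingers": 10, "travel": [-3.23, -1.05, 0], "roll": 0},
    {"fingers": 10, "travel": [-3.89, -1.61, 0], "roll": 0},
    {"fingers": 10, "travel": [-4.45, -2.27, 0], "roll": 0},
    {"fingers": 10, "travel": [-4.9, -3, 0], "roll": 0},
    {"fingers": 10, "travel": [-5.23, -3.8, 0], "roll": 0},
    {"fingers": 10, "travel": [-5.43, -4.64, 0], "roll": 0},
    {"fingers": 10, "travel": [-5.5, -5.5, 0], "roll": 0},
  ],
)

```text
time_s: 52.35
tcp_pos: [0.5471, 0.2861, 0.1576]
ee_rot: [[0.116, -0.993, 0.0], [-0.993, -0.116, -0.001], [0.001, 0.0, -1.0]]
wrist_force: [-1.7, -4.3, 5.9]
gripper_width: 0.287
```

Request:
arm_command(
  rows=[
    {"fingers": 10, "travel": [0.07, -0.86, 0], "roll": 0},
    {"fingers": 10, "travel": [0.27, -1.7, 0], "roll": 0},
    {"fingers": 10, "travel": [0.6, -2.5, 0], "roll": 0},
    {"fingers": 10, "travel": [1.05, -3.23, 0], "roll": 0},
    {"fingers": 10, "travel": [1.61, -3.89, 0], "roll": 0},
    {"fingers": 10, "travel": [2.27, -4.45, 0], "roll": 0},
    {"fingers": 10, "travel": [3, -4.9, 0], "roll": 0},
    {"fingers": 10, "travel": [3.8, -5.23, 0], "roll": 0},
    {"fingers": 10, "travel": [4.64, -5.43, 0], "roll": 0},
    {"fingers": 10, "travel": [5.5, -5.5, 0], "roll": 0},
  ],
)

```text
time_s: 53.35
tcp_pos: [0.6065, 0.2401, 0.1576]
ee_rot: [[0.116, -0.993, -0.001], [-0.993, -0.116, 0.004], [-0.004, 0.001, -1.0]]
wrist_force: [-7.4, 6.9, 7.4]
gripper_width: 0.293
```

```bash
python3 - <<'E'
from h import *
crk(); im,W=snap("scene","s17"); print("plate/bread",comps(W,zone(W,.5,.72,-.25,.19,.1,.14)))
print("pan/bread",comps(W,zone(W,.45,.75,-.25,0,.006,.084)))
crk()
def seg(a0,A): return [(float(round(5.5*(np.sin(np.radians(a))-np.sin(np.radians(a0))),2)),float(round(5.5*(np.cos(np.radians(a0))-np.cos(np.radians(a))),2))) for a in A]
print(seg(270,[279,288,297,306,315,324,332,339,345,350])); print(seg(350,[354,357,360,361,362]))
E
```

```text
t 53.35 ang 357.9 r 52.9 F [-7.4  6.9  7.4] w 25.5 z 157.6
plate/bread [((array([574.1,  54.6]), array([105.2, 262.1]), np.float32(97.0), 1290), 0.1186)]
pan/bread [((array([ 606.2, -126.1]), array([188.3, 249.3]), np.float32(30.3), 1769), 0.0404)]
t 53.4 ang 359.2 r 52.9 F [-6.1  3.   6. ] w 24.8 z 157.6
[(0.07, -0.86), (0.27, -1.7), (0.6, -2.5), (1.05, -3.23), (1.61, -3.89), (2.27, -4.45), (2.92, -4.86), (3.53, -5.13), (4.08, -5.31), (4.54, -5.42)]
[(0.38, -0.05), (0.67, -0.08), (0.96, -0.08), (1.05, -0.08), (1.15, -0.08)]
```

Request:
arm_command(
  rows=[
    {"fingers": 10, "travel": [0.86, 0.07, 0], "roll": 0},
    {"fingers": 10, "travel": [1.7, 0.27, 0], "roll": 0},
    {"fingers": 10, "travel": [2.5, 0.6, 0], "roll": 0},
    {"fingers": 10, "travel": [3.23, 1.05, 0], "roll": 0},
    {"fingers": 10, "travel": [3.89, 1.61, 0], "roll": 0},
    {"fingers": 10, "travel": [4.45, 2.27, 0], "roll": 0},
    {"fingers": 10, "travel": [4.9, 3, 0], "roll": 0},
    {"fingers": 10, "travel": [5.23, 3.8, 0], "roll": 0},
    {"fingers": 10, "travel": [5.43, 4.64, 0], "roll": 0},
    {"fingers": 10, "travel": [5.5, 5.5, 0], "roll": 0},
  ],
)

```text
time_s: 54.4
tcp_pos: [0.5656, 0.1782, 0.1579]
ee_rot: [[0.117, -0.993, 0.014], [-0.993, -0.117, 0.004], [-0.002, -0.014, -1.0]]
wrist_force: [16.5, -5.5, -4.9]
gripper_width: 0.293
```

Request:
arm_command(
  rows=[
    {"fingers": 10, "travel": [-0.07, 0.86, 0], "roll": 0},
    {"fingers": 10, "travel": [-0.27, 1.7, 0], "roll": 0},
    {"fingers": 10, "travel": [-0.6, 2.5, 0], "roll": 0},
    {"fingers": 10, "travel": [-1.05, 3.23, 0], "roll": 0},
    {"fingers": 10, "travel": [-1.61, 3.89, 0], "roll": 0},
    {"fingers": 10, "travel": [-2.27, 4.45, 0], "roll": 0},
    {"fingers": 10, "travel": [-3, 4.9, 0], "roll": 0},
    {"fingers": 10, "travel": [-3.8, 5.23, 0], "roll": 0},
    {"fingers": 10, "travel": [-4.64, 5.43, 0], "roll": 0},
    {"fingers": 10, "travel": [-5.5, 5.5, 0], "roll": 0},
  ],
)

```text
time_s: 55.4
tcp_pos: [0.4977, 0.2227, 0.1576]
ee_rot: [[0.115, -0.993, -0.002], [-0.993, -0.115, -0.005], [0.004, 0.003, -1.0]]
wrist_force: [-1.1, -9.2, 7.4]
gripper_width: 0.291
```

Request:
arm_command(
  rows=[
    {"fingers": 10, "travel": [-0.86, -0.07, 0], "roll": 0},
    {"fingers": 10, "travel": [-1.7, -0.27, 0], "roll": 0},
    {"fingers": 10, "travel": [-2.5, -0.6, 0], "roll": 0},
    {"fingers": 10, "travel": [-3.23, -1.05, 0], "roll": 0},
    {"fingers": 10, "travel": [-3.89, -1.61, 0], "roll": 0},
    {"fingers": 10, "travel": [-4.45, -2.27, 0], "roll": 0},
    {"fingers": 10, "travel": [-4.9, -3, 0], "roll": 0},
    {"fingers": 10, "travel": [-5.23, -3.8, 0], "roll": 0},
    {"fingers": 10, "travel": [-5.43, -4.64, 0], "roll": 0},
    {"fingers": 10, "travel": [-5.5, -5.5, 0], "roll": 0},
  ],
)

```text
time_s: 56.4
tcp_pos: [0.5471, 0.2861, 0.1576]
ee_rot: [[0.116, -0.993, 0.0], [-0.993, -0.116, -0.0], [0.0, 0.0, -1.0]]
wrist_force: [-1.4, -4.1, 5.3]
gripper_width: 0.294
```

Request:
arm_command(
  rows=[
    {"fingers": 10, "travel": [0.07, -0.86, 0], "roll": 0},
    {"fingers": 10, "travel": [0.27, -1.7, 0], "roll": 0},
    {"fingers": 10, "travel": [0.6, -2.5, 0], "roll": 0},
    {"fingers": 10, "travel": [1.05, -3.23, 0], "roll": 0},
    {"fingers": 10, "travel": [1.61, -3.89, 0], "roll": 0},
    {"fingers": 10, "travel": [2.27, -4.45, 0], "roll": 0},
    {"fingers": 10, "travel": [2.92, -4.86, 0], "roll": 0},
    {"fingers": 10, "travel": [3.53, -5.13, 0], "roll": 0},
    {"fingers": 10, "travel": [4.08, -5.31, 0], "roll": 0},
    {"fingers": 10, "travel": [4.54, -5.42, 0], "roll": 0},
  ],
)

```text
time_s: 57.4
tcp_pos: [0.6043, 0.2487, 0.1576]
ee_rot: [[0.116, -0.993, -0.002], [-0.993, -0.116, 0.002], [-0.003, 0.002, -1.0]]
wrist_force: [-7.9, 4.4, 7.3]
gripper_width: 0.297
```

Request:
arm_command(
  rows=[
    {"fingers": 10, "travel": [0.38, -0.05, 0], "roll": 0},
    {"fingers": 10, "travel": [0.67, -0.08, 0], "roll": 0},
    {"fingers": 10, "travel": [0.96, -0.08, 0], "roll": 0},
    {"fingers": 10, "travel": [1.05, -0.08, 0], "roll": 0},
    {"fingers": 10, "travel": [1.15, -0.08, 0], "roll": 0},
    {"fingers": 10, "travel": [1.15, -0.08, 0], "roll": 0},
  ],
)

```text
time_s: 58.0
tcp_pos: [0.6067, 0.2386, 0.1577]
ee_rot: [[0.116, -0.993, -0.001], [-0.993, -0.116, 0.004], [-0.004, 0.0, -1.0]]
wrist_force: [-5.6, 5.3, 6.8]
gripper_width: 0.294
```

```bash
python3 - <<'E'
from h import *
crk(); st()
E
```

```text
t 58.0 ang 359.5 r 52.9 F [-5.6  5.3  6.8] w 25.6 z 157.7
58.0 [606.7 238.6 157.7] hd -173.3 [-5.6  5.3  6.8] 25.6
```

Request:
arm_command(
  rows=[
    {"fingers": 10, "travel": [0.1, 0, 0], "roll": 0},
    {"fingers": 10, "travel": [0.2, 0, 0], "roll": 0},
    {"fingers": 10, "travel": [0.3, 0, 0], "roll": 0},
    {"fingers": 10, "travel": [0.3, 0, 0], "roll": 0},
  ],
)

```text
time_s: 58.4
tcp_pos: [0.607, 0.236, 0.1576]
ee_rot: [[0.117, -0.993, -0.001], [-0.993, -0.117, 0.004], [-0.005, 0.0, -1.0]]
wrist_force: [-6.8, 6.1, 5.7]
gripper_width: 0.289
```

```bash
python3 - <<'E'
from h import *
crk(); st()
for n in ("scene","top"):
    im,W=snap(n,n+"18")
    print("plate",comps(W,zone(W,.5,.68,-.15,.21,.123,.14)))
    print("bread",[(round(r["p"],2),np.round(r["position"],3)) for r in search_frame(n,"bread0")])
E
```

```text
t 58.4 ang 2.4 r 53.0 F [-6.8  6.1  5.7] w 25.2 z 157.6
58.4 [607.  236.  157.6] hd -173.3 [-6.8  6.1  5.7] 25.2
plate [((array([588.7, -48.2]), array([17.8, 79.6]), np.float32(5.8), 146), 0.132)]
bread [(0.66, array([ 0.608, -0.136,  0.049])), (0.61, array([ 0.62 , -0.096,  0.041])), (0.57, array([ 0.613, -0.147,  0.085])), (0.57, array([ 0.617, -0.055,  0.052]))]
plate [((array([586.7, -51.7]), array([12.7, 79.7]), np.float32(6.6), 230), 0.1328)]
bread [(0.95, array([ 0.593, -0.106,  0.047])), (0.89, array([ 0.597, -0.161,  0.085])), (0.72, array([ 0.592, -0.132,  0.052])), (0.53, array([ 0.591, -0.077,  0.064])), (0.28, array([0.757, 0.216, 0.032]))]
```

Request:
arm_command(
  rows=[
    {"fingers": 40, "travel": [-0.1, 0, 0], "roll": 0},
    {"fingers": 55, "travel": [-0.1, 0, 0], "roll": 0},
    {"fingers": 55, "travel": [-0.1, 0, 0], "roll": 0},
    {"fingers": 55, "travel": [-0.1, 0, -2], "roll": 0},
    {"fingers": 55, "travel": [-0.1, 0, -5], "roll": 0},
    {"fingers": 55, "travel": [-0.1, 0, -9], "roll": 0},
    {"fingers": 55, "travel": [-2, 3, -11], "roll": 0},
    {"fingers": 55, "travel": [-4, 6, -11], "roll": 0},
    {"fingers": 55, "travel": [-4, 6, -11], "roll": 0},
  ],
)

```text
time_s: 59.5
tcp_pos: [0.5415, 0.2671, 0.2687]
ee_rot: [[0.118, -0.993, 0.001], [-0.993, -0.118, 0.002], [-0.002, -0.001, -1.0]]
wrist_force: [-0.5, -0.4, -0.3]
gripper_width: 0.552
```

```bash
python3 - <<'E'
from h import *
st()
a,W=snap("scene"); b,V=snap("top")
for n,w in(("s",W),("t",V)):
    print(n,"plate",comps(w,zone(w,.5,.68,-.15,.21,.123,.14)),"knob",comps(w,zone(w,.47,.68,.15,.4,.182,.196),5))
    print("pan",comps(w,zone(w,.45,.75,-.25,-.03,.046,.066))); print("nest",comps(w,zone(w,.35,.6,-.5,-.26,.06,.1)))
    print("bowl/mug",comps(w,zone(w,.38,.55,.38,.6,.045,.06)),comps(w,zone(w,.65,.85,.15,.3,.08,.1)))
print([(round(r["p"],2),np.round(r["position"],3)) for r in search_frame("top","spoon")])
A=cv2.resize(a[150:310,190:400],(787,600))[:, :400+187]; 
A=cv2.resize(a[170:310,200:370],(400,329)); B=cv2.resize(b[200:320,310:460],(400,320))
o=np.zeros((329,800,3),np.uint8); o[:,:400]=A; o[:320,400:]=B
cv2.imwrite("pics/fin.png",o[...,::-1])
E
```

```text
59.5 [541.5 267.1 268.7] hd -173.2 [-0.5 -0.4 -0.3] 48.0
s plate [((array([589.8, -49.6]), array([19.2, 81.2]), np.float32(7.0), 143), 0.1318)] knob [((array([607.9, 237.2]), array([23.7, 31.1]), np.float32(43.5), 83), 0.1887)]
pan [((array([ 525. , -173.1]), array([49.7, 54.6]), np.float32(97.1), 105), 0.0545), ((array([ 636.3, -108.9]), array([137.9, 157.5]), np.float32(89.8), 666), 0.0541)]
nest [((array([ 476.5, -365.4]), array([174.7, 205.7]), np.float32(173.3), 910), 0.0698)]
bowl/mug [((array([465.2, 445.8]), array([108.2, 111. ]), np.float32(172.3), 446), 0.0528)] [((array([749.7, 214.6]), array([81.5, 85.4]), np.float32(92.3), 329), 0.0877)]
t plate [((array([586.3, -51.9]), array([12.3, 77.7]), np.float32(7.0), 226), 0.1327)] knob [((array([606.8, 235.4]), array([22.9, 23.6]), np.float32(46.4), 118), 0.188)]
pan [((array([ 685.3, -114.6]), array([ 67.3, 159.2]), np.float32(73.2), 471), 0.0541), ((array([ 594.1, -135.2]), array([27.2, 59.9]), np.float32(18.6), 232), 0.0533), ((array([591.5, -92.4]), array([47.9, 63.4]), np.float32(180.0), 407), 0.0538), ((array([ 547.8, -114.1]), array([109.3, 159.9]), np.float32(97.1), 651), 0.0544)]
nest [((array([ 473.8, -367.4]), array([163.9, 201.9]), np.float32(173.1), 1723), 0.0709)]
bowl/mug [((array([465.9, 442.1]), array([105.3, 108.8]), np.float32(36.9), 366), 0.0521)] [((array([746.5, 213.1]), array([78. , 78.1]), np.float32(56.2), 267), 0.0874)]
[(0.66, array([ 0.567, -0.116,  0.015])), (0.65, array([0.778, 0.002, 0.013])), (0.36, array([0.585, 0.235, 0.137]))]
```

View pics/fin.png

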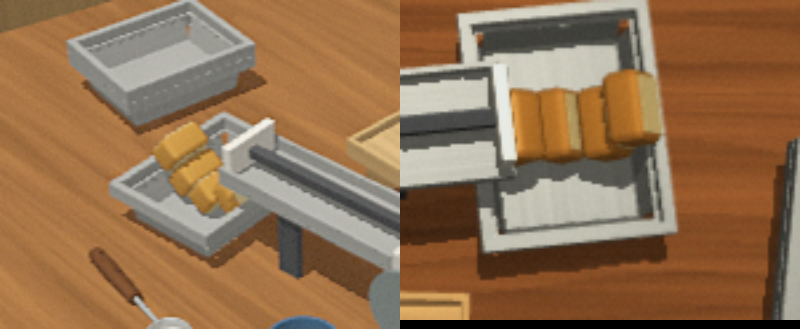

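```bash
python3 - <<'E'
from h import *
a=np.radians(YAW)
for n in("scene","top"):
    im,W=snap(n); P=W.copy(); d=W[...,:2]*1000-M
    X=np.cos(a)*d[...,0]+np.sin(a)*d[...,1]; Y=-np.sin(a)*d[...,0]+np.cos(a)*d[...,1]; Z=W[...,2]*1000
    br=(im[...,0].astype(int)-im[...,2]>45)&(abs(X)<90)&(Y<25)&(Y>-140)&(Z>8)
    print(n)
    for y0 in range(-140,20,10):
        m=br&(Y>=y0)&(Y<y0+10)
        if m.sum()>3: print(y0,m.sum(),"x",X[m].min().round(),X[m].max().round(),"z",np.percentile(Z[m],[2,50,98]).round())
E
```

```text
scene
-140 7 x -77.0 78.0 z [52. 55. 57.]
-130 7 x -55.0 36.0 z [49. 69. 80.]
-120 33 x -81.0 38.0 z [29. 84. 91.]
-110 82 x -23.0 88.0 z [33. 86. 96.]
-100 112 x -25.0 38.0 z [25. 81. 94.]
-90 165 x -28.0 43.0 z [24. 67. 88.]
-80 88 x -26.0 37.0 z [31. 52. 62.]
-70 58 x -24.0 34.0 z [29. 47. 55.]
-60 39 x -6.0 37.0 z [12. 39. 55.]
-50 54 x 1.0 37.0 z [11. 49. 58.]
-40 45 x 12.0 38.0 z [21. 42. 55.]
-30 21 x 21.0 35.0 z [30. 51. 64.]
-20 18 x 26.0 35.0 z [33. 49. 67.]
-10 32 x 22.0 34.0 z [34. 55. 70.]
0 24 x 16.0 34.0 z [44. 54. 61.]
10 7 x -50.0 34.0 z [ 51.  57. 111.]
top
-140 13 x -76.0 25.0 z [51. 53. 57.]
-130 76 x -25.0 32.0 z [58. 71. 80.]
-120 106 x -27.0 85.0 z [33. 82. 91.]
-110 142 x -31.0 31.0 z [37. 90. 95.]
-100 163 x -31.0 32.0 z [42. 84. 91.]
-90 175 x -32.0 30.0 z [47. 64. 84.]
-80 136 x -32.0 27.0 z [42. 52. 59.]
-70 118 x -29.0 29.0 z [31. 44. 51.]
-60 117 x -29.0 29.0 z [29. 50. 56.]
-50 130 x -29.0 31.0 z [34. 50. 57.]
-40 105 x -29.0 30.0 z [37. 48. 59.]
-30 112 x -29.0 30.0 z [53. 61. 67.]
-20 123 x -30.0 30.0 z [52. 68. 74.]
-10 38 x -33.0 29.0 z [ 57.  70. 136.]
```

All four pieces are in the pan, but the outermost leans over the outer rim (its underside centre works out near the rim bar). I'll tuck it into the free side of the pan: lift by its ends, quarter turn, set down beside the row.

```bash
python3 - <<'E'
from h import *
st(); p=F(0,-107); print(p); tgt(*p,200,6.7); tgt(*p,79,6.7)
E
```

```text
59.75 [544.2 265.4 266.7] hd -173.4 [ 0.7  0.1 -0.5] 48.0
[ 600.48376887 -162.2692595 ]
travel [43.13 -0.67  6.7 ] roll -0.1 j6 -34.7
travel [43.12 -0.68 18.8 ] roll -0.1 j6 -34.7
```

Request:
arm_command(
  rows=[
    {"fingers": 100, "travel": [3, 0, 0], "roll": 0},
    {"fingers": 100, "travel": [7.5, -0.1, 0], "roll": 0},
    {"fingers": 100, "travel": [12, -0.2, 0], "roll": 0},
    {"fingers": 100, "travel": [16.5, -0.3, 0], "roll": 0},
    {"fingers": 100, "travel": [21, -0.4, 0], "roll": 0},
    {"fingers": 100, "travel": [25.5, -0.5, 0], "roll": 0},
    {"fingers": 100, "travel": [30, -0.6, 0], "roll": 0},
    {"fingers": 100, "travel": [34.5, -0.7, 0], "roll": 0},
    {"fingers": 100, "travel": [39, -0.7, 0], "roll": 0},
    {"fingers": 100, "travel": [42, -0.7, 2], "roll": 0},
  ],
)

```text
time_s: 60.75
tcp_pos: [0.6012, -0.1547, 0.2494]
ee_rot: [[0.113, -0.994, 0.006], [-0.994, -0.113, -0.002], [0.002, -0.005, -1.0]]
wrist_force: [-0.5, 0.6, 0.2]
gripper_width: 0.999
```

Request:
arm_command(
  rows=[
    {"fingers": 100, "travel": [1.1, 0, 2], "roll": 0},
    {"fingers": 100, "travel": [1.1, 0, 5], "roll": 0},
    {"fingers": 100, "travel": [1.1, 0, 8], "roll": 0},
    {"fingers": 100, "travel": [1.1, 0, 8], "roll": 0},
    {"fingers": 100, "travel": [1.1, 0, 8], "roll": 0},
  ],
)

```text
time_s: 61.25
tcp_pos: [0.6009, -0.1623, 0.1673]
ee_rot: [[0.116, -0.993, -0.001], [-0.993, -0.116, -0.001], [0.001, 0.001, -1.0]]
wrist_force: [0.3, -0.1, 0.1]
gripper_width: 1.001
```

```bash
python3 - <<'E'
from h import *
st(); p=F(0,-107); tgt(*p,79,6.7)
E
```

```text
61.25 [ 600.9 -162.3  167.3] hd -173.4 [ 0.3 -0.1  0.1] 87.1
travel [-0.01  0.03  8.83] roll -0.1 j6 6.8
```

Request:
arm_command(
  rows=[
    {"fingers": 100, "travel": [0, 0, 3], "roll": 0},
    {"fingers": 100, "travel": [0, 0, 6], "roll": 0},
    {"fingers": 100, "travel": [0, 0, 8.2], "roll": 0},
    {"fingers": 100, "travel": [0, 0, 8.6], "roll": 0},
    {"fingers": 80, "travel": [0, 0, 8.6], "roll": 0},
    {"fingers": 70, "travel": [0, 0, 8.6], "roll": 0},
    {"fingers": 55, "travel": [0, 0, 8.6], "roll": 0},
    {"fingers": 40, "travel": [0, 0, 8.6], "roll": 0},
    {"fingers": 40, "travel": [0, 0, 8.6], "roll": 0},
  ],
)

```text
time_s: 62.15
tcp_pos: [0.6016, -0.1615, 0.0829]
ee_rot: [[0.117, -0.993, 0.003], [-0.993, -0.117, -0.0], [0.001, -0.003, -1.0]]
wrist_force: [0.9, -0.4, 3.0]
gripper_width: 0.692
```

```bash
python3 - <<'E'
from h import *
st()
E
```

```text
62.15 [ 601.6 -161.5   82.9] hd -173.3 [ 0.9 -0.4  3. ] 60.2
```

Request:
arm_command(
  rows=[
    {"fingers": 40, "travel": [0, 0, -1], "roll": 0},
    {"fingers": 40, "travel": [0, 0, -3], "roll": 0},
    {"fingers": 40, "travel": [0, 0, -6], "roll": 0},
    {"fingers": 40, "travel": [0, 0, -7], "roll": 4},
    {"fingers": 40, "travel": [-0.5, -1, -7], "roll": 12},
    {"fingers": 40, "travel": [-1, -2.5, -7], "roll": 20},
    {"fingers": 40, "travel": [-1.5, -4, -7], "roll": 28},
    {"fingers": 40, "travel": [-2, -5.7, -7], "roll": 36},
    {"fingers": 40, "travel": [-2, -5.7, -7], "roll": 44},
    {"fingers": 40, "travel": [-2, -5.7, -7], "roll": 52},
  ],
)

```text
time_s: 63.15
tcp_pos: [0.6548, -0.1345, 0.1516]
ee_rot: [[-0.715, -0.699, -0.001], [-0.699, 0.715, 0.0], [0.001, 0.001, -1.0]]
wrist_force: [-0.0, -0.9, 0.1]
gripper_width: 0.684
```

Request:
arm_command(
  rows=[
    {"fingers": 40, "travel": [0, 0, 0], "roll": 8},
    {"fingers": 40, "travel": [0, 0, 0], "roll": 16},
    {"fingers": 40, "travel": [0, 0, 0], "roll": 24},
    {"fingers": 40, "travel": [0, 0, 0], "roll": 32},
    {"fingers": 40, "travel": [0, 0, 0], "roll": 38},
    {"fingers": 40, "travel": [0, 0, 0], "roll": 38},
    {"fingers": 40, "travel": [0, 0, 0], "roll": 38},
  ],
)

```text
time_s: 63.85
tcp_pos: [0.6546, -0.1349, 0.1518]
ee_rot: [[-0.993, -0.118, -0.0], [-0.118, 0.993, 0.0], [0.0, 0.0, -1.0]]
wrist_force: [-0.7, 0.1, 0.5]
gripper_width: 0.687
```

```bash
python3 - <<'E'
from h import *
st(); p=F(58,-87); tgt(*p,78,96.7)
a=np.radians(YAW)
for n in("scene","top"):
    im,W=snap(n,n+"20"); d=W[...,:2]*1000-M
    X=np.cos(a)*d[...,0]+np.sin(a)*d[...,1]; Y=-np.sin(a)*d[...,0]+np.cos(a)*d[...,1]; Z=W[...,2]*1000
    br=(im[...,0].astype(int)-im[...,2]>45)&(abs(X)<100)&(Y<25)&(Y>-140)
    for lo,hi in((8,85),(85,180)):
        m=br&(Z>lo)&(Z<hi)
        if m.sum(): print(n,lo,m.sum(),np.percentile(X[m],[2,98]).round(),np.percentile(Y[m],[2,98]).round(),np.percentile(Z[m],[2,98]).round())
E
```

```text
63.85 [ 654.6 -134.9  151.8] hd 96.8 [-0.7  0.1  0.5] 59.8
travel [-0.11 -0.09  7.38] roll 0.1 j6 -85.4
scene 8 514 [-30.  36.] [-134.    6.] [16. 61.]
scene 85 276 [46. 84.] [-113.  -49.] [121. 164.]
top 8 1116 [-30.  27.] [-103.  -10.] [34. 70.]
top 85 167 [35. 79.] [-112.  -65.] [133. 161.]
```

Request:
arm_command(
  rows=[
    {"fingers": 40, "travel": [0, -0.1, 2], "roll": 0},
    {"fingers": 40, "travel": [0, -0.1, 4.5], "roll": 0},
    {"fingers": 40, "travel": [0, -0.1, 6.5], "roll": 0},
    {"fingers": 40, "travel": [0, -0.1, 7.3], "roll": 0},
    {"fingers": 40, "travel": [0, -0.1, 7.3], "roll": 0},
    {"fingers": 75, "travel": [0, -0.1, 7.3], "roll": 0},
    {"fingers": 80, "travel": [0, -0.1, 7.3], "roll": 0},
    {"fingers": 80, "travel": [0, -0.1, 7.2], "roll": 0},
    {"fingers": 80, "travel": [0, -0.1, 4.5], "roll": 0},
    {"fingers": 80, "travel": [0, -0.1, 1], "roll": 0},
  ],
)

```text
time_s: 64.95
tcp_pos: [0.6538, -0.1359, 0.1411]
ee_rot: [[-0.993, -0.116, -0.004], [-0.116, 0.993, 0.0], [0.004, 0.001, -1.0]]
wrist_force: [0.9, 0.1, 1.3]
gripper_width: 0.802
```

Request:
arm_command(
  rows=[
    {"fingers": 80, "travel": [0, 0, -4], "roll": 0},
    {"fingers": 80, "travel": [0, 0, -8], "roll": 0},
    {"fingers": 80, "travel": [0, -4, -10], "roll": 0},
    {"fingers": 80, "travel": [0, -9, -10], "roll": 0},
    {"fingers": 80, "travel": [0, -14, -10], "roll": 0},
    {"fingers": 80, "travel": [0, -18, -10], "roll": 0},
    {"fingers": 80, "travel": [0, -18, -10], "roll": 0},
  ],
)

```text
time_s: 65.65
tcp_pos: [0.6751, -0.3199, 0.241]
ee_rot: [[-0.994, -0.11, 0.0], [-0.11, 0.994, -0.001], [0.0, -0.001, -1.0]]
wrist_force: [0.5, 0.9, -0.4]
gripper_width: 0.801
```

```bash
python3 - <<'E'
from h import *
st()
a=np.radians(YAW)
for n in("scene","top"):
    im,W=snap(n,n+"21"); d=W[...,:2]*1000-M
    print("rects",comps(W,zone(W,.45,.75,-.25,-.03,.046,.07))[:4])
    X=np.cos(a)*d[...,0]+np.sin(a)*d[...,1]; Y=-np.sin(a)*d[...,0]+np.cos(a)*d[...,1]; Z=W[...,2]*1000
    br=((im[...,0].astype(int)-im[...,2]>45)&(abs(X)<92)&(Y<20)&(Y>-124)&(Z>8)&(Z<130))
    br=cv2.morphologyEx(br.astype(np.uint8),cv2.MORPH_OPEN,np.ones((2,2)))>0
    for lo,hi in((-92,33),(33,92)):
        m=br&(X>lo)&(X<hi)
        if m.sum(): print(n,lo,m.sum(),np.percentile(X[m],[2,98]).round(),np.percentile(Y[m],[2,98]).round(),np.percentile(Z[m],[2,98]).round())
    print([(round(r["p"],2),np.round(r["position"],3)) for r in search_frame(n,"bread0")])
    print("nest",comps(W,zone(W,.35,.6,-.5,-.26,.06,.1)))
    r=(abs(X)<105)&(Y<-128)&(Y>-136)&(Z<60)&(Z>50)|(abs(X)<105)&((abs(X)>95)&(Z>50)&(Z<60)&(Y<35)&(Y>-140)); print("rimX",np.percentile(X[r],[1,99]).round(1),"rimYmin",np.percentile(Y[r],1).round(1))
E
```

```text
65.65 [ 675.1 -319.9  241. ] hd 96.3 [ 0.5  0.9 -0.4] 69.7
rects [((array([ 597.6, -118.7]), array([153.3, 209.7]), np.float32(8.1), 544), 0.054), ((array([ 599.5, -138.9]), array([33. , 68.1]), np.float32(5.2), 144), 0.052), ((array([614.6, -79.7]), array([ 45.1, 101. ]), np.float32(75.7), 167), 0.053)]
scene -92 383 [-24.  33.] [-91.   9.] [ 6. 62.]
scene 33 272 [34. 69.] [-95.  12.] [10. 95.]
[(0.66, array([ 0.602, -0.139,  0.052])), (0.5, array([ 0.652, -0.112,  0.042])), (0.47, array([ 0.622, -0.096,  0.045]))]
nest [((array([ 475.8, -367. ]), array([173.6, 207.9]), np.float32(173.3), 895), 0.07)]
rimX [-100.   104.4] rimYmin -135.8
rects [((array([687.8, -93.5]), array([ 11.8, 127. ]), np.float32(97.1), 297), 0.0541), ((array([590.2, -78. ]), array([27.9, 60.4]), np.float32(6.4), 269), 0.0615), ((array([ 593.9, -107.4]), array([26.4, 58.4]), np.float32(7.8), 238), 0.0505), ((array([516.8, -72.6]), array([56.9, 69.4]), np.float32(95.9), 266), 0.054)]
top -92 786 [-74.  32.] [-82.  -6.] [  6. 588.]
top 33 264 [34. 61.] [-97. -48.] [36. 49.]
[(0.92, array([ 0.593, -0.108,  0.045])), (0.79, array([ 0.64 , -0.122,  0.048])), (0.59, array([ 0.587, -0.081,  0.061])), (0.46, array([ 0.609, -0.123,  0.046]))]
nest [((array([ 473.5, -366.9]), array([163.6, 201.2]), np.float32(173.3), 1709), 0.0711)]
rimX [-100.8  100.4] rimYmin -110.5
```

```bash
python3 -c "
from station import *
print(finish_job(), sense()['time_s'])"
```

```text
the job is handed in; nothing more can be done
the job is handed in; nothing more can be done
```

The job is handed in. The top pan stands under the mouth with all four pieces of bread in it, and the crank has been turned five full turns.

**Pan:** The grip slackened on the way. The pan slipped, leaned against the nest for a moment, and I laid it flat and gripped it again. It ended about 2 mm from its spot, lying along the feeder's x. The other two pans measured the same before and after.

**Bread and crank:** There were four pieces of bread. I cranked only once the cameras showed all four in the trough and the tray empty. The speed was a steady quarter turn a second, with two 0.05 s pauses for camera checks. The steady pace ran a degree or so short, so I slowly nudged the crank on to about 2° past five turns. The pusher face measured level with the mouth.

**After cranking:** One piece had ended up tilted on the pan's outer rim. I lifted it by its ends and set it in the free side of the pan.

**Last checks:**
- The last camera readings put all four pieces inside the rim, none high on it. The scene camera's network found only three of them; the top camera's found four.
- The pan showed no shift after I moved that piece.
- Bowl, mug and spoon read unmoved just before that last move. I did not measure them again after it.
- I had used up my picture views by then, so the final state is checked from measurements only.

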